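# Charge the grinding jar

### The job

Charge the grinding jar: set the funnel from its stand on the jar, then with the scoop carry every ceramic ball in the three tray bays to the funnel and tip it through into the jar, without touching the balls with the fingers. Then put the funnel back in its stand, close the jar with its lid fully seated, and leave the scoop lying flat on its mat; do not disturb the timer or the amber bottle behind the tray.

Things in the scene. Friction and masses are not known exactly. Their poses are not given: they have to be found in the camera images.
- jar_mouth (a point): Centre of the mouth of the steel grinding jar, at the height of its rim. Round jar, outside diameter 80, bore 70 (12-sided inside, 69 across flats), rim 107 above the worktop, inner floor 90 below the rim; fixed on a grey 110 x 110 base plate bolted down at the left of the worktop. z up.
- stand_mouth (a point): Centre of the mouth of the funnel stand: a short grey plastic cup, outside diameter 80, bore 70 (12-sided inside, 69 across flats), rim 60 above the worktop, 46 deep, on a fixed 100 x 100 base at the right rear. z up.
- funnel_stop (a point): White plastic funnel (loose, 0.12 kg), point on its axis at the underside of its four stop lugs, which reach to 47 from the axis and sit flat on the rim of jar or stand. Spout: 25 long below this point, outside diameter 56 (8-sided, 60 over its corners), inside 50. Above it the cone widens to the mouth: outside diameter 150, 45 above this point (inside diameter 144). z up along the axis, x towards the fin handle. It starts in the stand.
- funnel_grip (a point): Centre of the funnel's fin handle, an upright plate standing out from the rim: 45 long (radial, along its x), 12 thick (along its y), 40 high; 98 from the funnel axis and 41 above the lugs' underside. Its top is 20 above this point. z up, x away from the funnel axis.
- lid_seat (a point): Steel jar lid (loose, 0.12 kg), disc of diameter 84 with a knob on top: point at the centre of the disc's underside, which rests on the jar's rim. A plug of diameter 62 reaches 8 below this point, into the jar; on the worktop the lid stands on it. The disc is 9 thick; the knob head's centre (lid_knob) is 30 above this point. z up.
- tray: Aluminium tray (fixed) with three side-by-side bays; origin under its centre, on the worktop. x is the direction in which the bay floors fall, by 5 degrees, so that balls gather at the +x end wall; y is across the bays. Each bay is 150 long inside (x from -75 to +75) and 72 wide; the bays lie 77 apart (centres at y = -77, 0, +77); walls and dividers 5 thick with tops 38 above the worktop. Floor height is 14.5 at x = 0, 21 at the -x end, 8 at the +x end.
- mat: Thin grey mat for the scoop (fixed), 240 long (x) by 100 wide (y), 3 thick, at the right front. Origin at the centre of its underside, z up.
- scoop_grip (a point): Steel scoop with a black handle (loose, 0.15 kg, starts flat on the mat): centre of the grip on the handle. The handle is a straight bar 18 wide (y), 16 high (z), 95 long, reaching from 46 towards the blade to 49 towards the end of this point, and level with its centre 60 above the underside of the flat blade. x points to the blade's lip, z up, y across. The balance point is about 60 towards the blade.
- scoop_lip (a point): Middle of the scoop's front lip, at the underside of its blade: 117.5 ahead (+x) of scoop_grip and 60 below it. Blade: flat, 75 long, 62 wide, 2.5 thick, open at the front; a heel wall 34 high at the back, side walls 2 thick that fall from 34 at the heel to nothing near the lip. Same axes as scoop_grip.
- timer: Small white bench timer lying on its back, 60 x 66 x 19, a bystander behind the work. Origin under its centre.
- reagent_c: Small amber reagent bottle standing behind the tray, diameter 44, 92 high, a bystander. Origin under its centre.
- lid_knob (a point): Centre of the head of the lid's knob: a cylinder of diameter 26 and 18 high round this point (9 above, 9 below; under it a stem of diameter 22 and 12 high on the disc). 38 above the underside of the lid's plug, 30 above lid_seat. z up.
- ball0: Centre of a smooth white ceramic grinding ball, diameter 22, 21 g. From 4 to 7 such balls are present, up to three in a bay (absent ones read None).
- ball1: Centre of a smooth white ceramic grinding ball, diameter 22, 21 g. From 4 to 7 such balls are present, up to three in a bay (absent ones read None).
- ball2: Centre of a smooth white ceramic grinding ball, diameter 22, 21 g. From 4 to 7 such balls are present, up to three in a bay (absent ones read None).
- ball3: Centre of a smooth white ceramic grinding ball, diameter 22, 21 g. From 4 to 7 such balls are present, up to three in a bay (absent ones read None).
- ball4: Centre of a smooth white ceramic grinding ball, diameter 22, 21 g. From 4 to 7 such balls are present, up to three in a bay (absent ones read None).
- ball5: Centre of a smooth white ceramic grinding ball, diameter 22, 21 g. From 4 to 7 such balls are present, up to three in a bay (absent ones read None).
- ball6: Centre of a smooth white ceramic grinding ball, diameter 22, 21 g. From 4 to 7 such balls are present, up to three in a bay (absent ones read None).
- ball7: Centre of a smooth white ceramic grinding ball, diameter 22, 21 g. From 4 to 7 such balls are present, up to three in a bay (absent ones read None).
- ball8: Centre of a smooth white ceramic grinding ball, diameter 22, 21 g. From 4 to 7 such balls are present, up to three in a bay (absent ones read None).
Things that resemble listed ones, but are neither listed nor needed, are in the scene too. What is shaped like the part that bears scoop_grip but green is not meant.

How it is judged:
By the outcome, as a careful person would: the job done as asked, in the order asked, and still so for the second after the job is handed in, with the robot touching nothing.
Of ball0, ball1, ball2, ball3, ball4, ball5, ball6, ball7, ball8 only 4 to 7 are there at a start; the rules pass over those that are not, and their reading is None.
At some moment in a run one of lid, scoop may be knocked a few centimetres aside while the robot is not near it.
It also fails if it takes over 200 s, if anything falls off the work surface, if the arm or the gripper's body presses on something with over 40 N, if the wrist force passes 120 N, or if a joint passes its speed limit or range.

### The arm

A 7-joint arm with a two-finger parallel gripper is mounted at the origin on a cart in front of the work surface, level with it; the furniture and walls round the work are solid. World frame = base frame: x ahead of the robot, y to its left, z up, the work surface at z = 0. Lengths are in m, angles in rad, forces in N, time in s.
With the tool pointing down it reaches from about 0.425 to 0.875 m from the base axis. Payload 4.7 kg.
Tool frame: the origin (TCP) lies midway between the tips of the shut fingers; the grasp point (between the pads) lies 19 mm behind it; x points along the fingers, y is the direction in which the jaws open and shut, and the axes are right-handed (so a half turn about x gives the same grasp; the last joint's range is limited). The gripper opens to 85 mm and grips with 20 to 120 N. Pads are 22 mm wide; open, the fingers measure 114 mm over their backs; the gripper's body (76 mm by 85 mm) begins 54 mm behind the grasp point. The pads swing forward as they close: fully open they stand 13 mm farther back than shut.
Start: joints at [1.272, 0.321, -0.07, 1.45, 0.023, 1.371, -0.057], TCP at [0.2, -0.618, 0.231] pointing down, gripper open.
Joint ranges: [-2.86, 2.86], [-0.3, 2.09], [-1.38, 1.24], [0.06, 2.45], [-1.56, 4.7], [0.09, 2.05], [-2.69, 2.69]. Speed limits (rad/s): [2.57, 2.57, 3.14, 3.14, 3.14, 3.14, 3.14].

### API

Orientations are given as a rotation vector (axis times angle).
In Python, from station import r, eyes, job_done gives the robot as it stands.
- The arm moves only by the tool apply_moves, never from a script. Its argument "rows" is one flat list of numbers, 5 for each row, row after row: the opening in per cent of the stroke, from 0 (shut) to 100 (fully open), then the shift along the world's x, y, z in units of 40 mm (1.0 is 40 mm), then the turn about the world's z in units of 8 degrees (1.0 is 8 degrees). A call has 1 to 10 rows; each row shifts and turns the commanded pose from where the row before left it; what a row does not reach is not made up. A row lasts 1/8 s, in which the tool goes at most 62.5 mm and 10.7 degrees, less where a joint would pass 70% of its speed; a pose out of reach is approached as far as the arm can. A call is refused whole if a number of a shift passes 1 or a number of a turn 1, either way. A call with a gripper value outside its range is refused whole. The fingers move at their own pace and stop on an object; the grip force is fixed at half the most. Time passes only in rows, so rows that do not move let the fingers close. It gives the time, the measured TCP pose, the force and the opening at its end, in the units of the state.
- r.get_obs(): the state, without advancing time (a new reading comes with each control period).
- eyes.capture(name): name is "side" or "top" or "wrist"; returns (picture, depth): 420x560x3 uint8, red, green, blue; 420x560 float32, m along the optical axis (not along the pixel's ray), 0 where there is no reading.
- eyes.get_calibration(name): a dict with "fx", "fy", "cx", "cy" (pixels), "rvec" (rotation vector, rad) and "tvec" (3), from world to camera coordinates, as OpenCV has them. Camera axes: x right, y down, z forward; pixel columns grow to the right and rows downward; lengths in m; the calibration is good to about 2 mm. The wrist camera is an equidistant fisheye: a pixel r from the principal point sees the ray r / f radians off the axis. A picture is of the moment at which its call begins: read the wrist's pose just before it. get_calibration takes no time and is no camera call; for the wrist camera it gives the pose at the moment of the call.
- job_done(): hands the job in, once; it reports no verdict.
The state is a dict: "time": time; "qpos": joint angles; "qd": joint speeds; "joint_torque": joint torques, N m; "tool_pos": TCP position; "tcp_rot": TCP orientation; "ft_force": force on the tool from outside, world axes, zero at the start; "moment": the same for the moment, N m; "gripper_width": opening from 0.0 (shut) to 1.0 (fully open).
Only numpy, scipy, OpenCV 4.12 (cv2) and the standard library are available. Lean on these libraries where they do the work, as an engineer would, in place of code of your own. Each camera call takes 0.05 s, during which the arm holds its last target.

## Working session

There is one attempt and no reset: what is moved stays moved. The work goes in short steps, Python scripts to look and compute and a tool call to move; the robot and the scene stay as the last step left them, time stands still between calls to the robot, and variables do not carry over. Pictures are saved under pics/ and viewed, and the job is handed in when it is done.

Besides the shell and the picture viewer there is one more tool, called after "Request:" as name(argument=value, ...), one argument or row to a line, values as JSON. apply_moves: Moves the arm, as the interface text tells. Its arguments: {"type":"object","properties":{"rows":{"type":"array","items":{"type":"number"}}},"required":["rows"]}

```bash
ls -la; mkdir -p pics; cat > h.py <<'E'
import numpy as np, cv2
from scipy.spatial.transform import Rotation as R
from station import r, eyes, job_done
def shot(n,f=None):
    c=eyes.get_calibration(n); p,d=eyes.capture(n)
    if f: cv2.imwrite('pics/'+f,p[:,:,::-1]); np.savez('pics/'+f+'.npz',p=p,d=d,**{k:np.array(v) for k,v in c.items()})
    return p,d,c
def load(f):
    z=np.load('pics/'+f+'.npz'); return z['p'],z['d'],{k:z[k] for k in ['fx','fy','cx','cy','rvec','tvec']}
def ray(c,u,v,fish=False):
    Rm=cv2.Rodrigues(np.array(c['rvec'],float))[0]; t=np.array(c['tvec'],float).ravel()
    x=(np.asarray(u,float)-c['cx'])/c['fx']; y=(np.asarray(v,float)-c['cy'])/c['fy']
    if fish:
        th=np.hypot(x,y); s=np.where(th>1e-9,np.sin(th)/np.maximum(th,1e-9),1); dc=np.stack([x*s,y*s,np.cos(th)],-1)
    else: dc=np.stack([x,y,np.ones_like(x)],-1)
    return -Rm.T@t, dc@Rm
def onz(c,u,v,z,fish=False):
    o,d=ray(c,u,v,fish); return o+d*((z-o[2])/d[...,2])[...,None]
def pts(c,dep,fish=False):
    v,u=np.mgrid[0:dep.shape[0],0:dep.shape[1]]
    Rm=cv2.Rodrigues(np.array(c['rvec'],float))[0]
    o,d=ray(c,u,v,fish)
    dz=d@Rm[2]   # component along the optical axis
    return o+d*(dep/dz)[...,None]
def proj(c,P):
    Rm=cv2.Rodrigues(np.array(c['rvec'],float))[0]; q=np.atleast_2d(P)@Rm.T+np.array(c['tvec'],float).ravel()
    return np.c_[c['fx']*q[:,0]/q[:,2]+c['cx'],c['fy']*q[:,1]/q[:,2]+c['cy']]
def obs():
    o=r.get_obs(); print({k:np.round(o[k],4).tolist() for k in ['time','tool_pos','tcp_rot','ft_force','gripper_width']}); return o
E
python3 - <<'E'
from h import *
obs()
for n in ['top','side','wrist']:
    p,d,c=shot(n,n+'0.png'); print(n,{k:np.round(v,3).tolist() for k,v in c.items()})
E
```

```text
total 12
drwxr-xr-x  3 agent agent 4096 Dec  7 01:24 .
drwxr-xr-x 23 root  root  4096 Dec  7 01:23 ..
drwxr-xr-x  2 agent agent 4096 Dec  7 01:24 pics
{'time': 0.0, 'tool_pos': [0.1998, -0.618, 0.2302], 'tcp_rot': [2.053, 0.3257, -2.0538], 'ft_force': [0.4679, 0.0954, 0.0027], 'gripper_width': 0.9987}
top {'fx': 386.546, 'fy': 386.546, 'cx': 274.019, 'cy': 208.096, 'rvec': [2.118, -2.144, 0.181], 'tvec': [-0.092, 0.588, 1.123]}
side {'fx': 537.383, 'fy': 537.383, 'cx': 285.467, 'cy': 209.424, 'rvec': [0.576, -2.343, 1.537], 'tvec': [0.451, 0.232, 1.442]}
wrist {'fx': 325.192, 'fy': 325.192, 'cx': 286.329, 'cy': 209.35, 'rvec': [-2.327, 1.695, 0.267], 'tvec': [-0.648, -0.039, 0.38]}
```

View pics/top0.png

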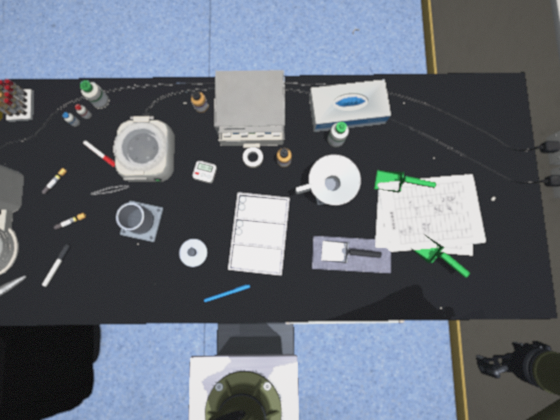

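View pics/side0.png

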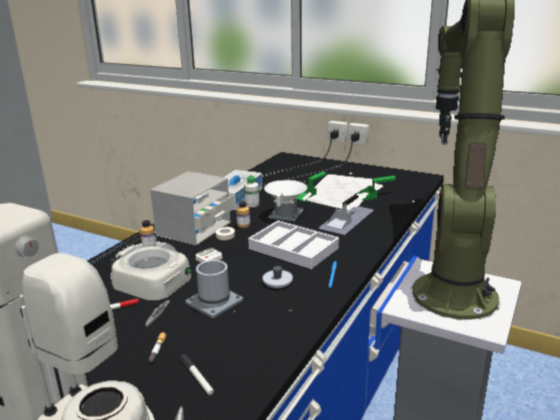

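View pics/wrist0.png

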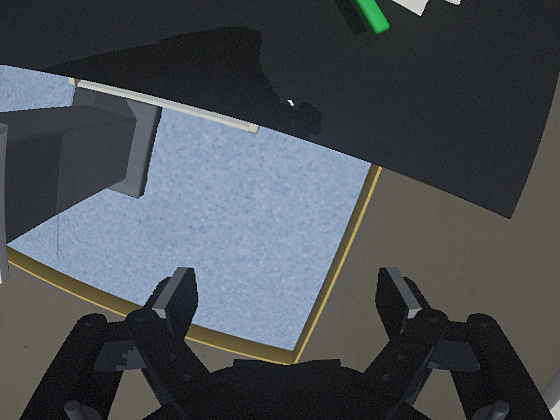

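```bash
python3 - <<'E'
from h import *
p,d,c=load('top0.png')
a=cv2.resize(p[130:300,100:400,::-1],None,fx=2.6,fy=2.6,interpolation=cv2.INTER_CUBIC); cv2.imwrite('pics/c1.png',a)
b=cv2.resize(p[185:280,225:295,::-1],None,fx=6,fy=6,interpolation=cv2.INTER_CUBIC); cv2.imwrite('pics/c2.png',b)
P=pts(c,d)
for n,u,v in [('jar rim?',135,205),('table',60,150),('lid',193,253),('knob',194,252),('tray',246,236),('funnel rim',335,158),('fin',302,190),('mat',316,264),('handle',365,253),('timer',204,165),('amber',284,156)]:
    print(n,np.round(P[v,u],4), d[v,u])
E
```

```text
jar rim? [0.5906 0.3018 0.1106] 1.1150987
table [ 7.966e-01  5.961e-01 -2.000e-04] 1.2596476
lid [0.4544 0.1443 0.0484] 1.1529531
knob [0.4573 0.1413 0.0491] 1.1527996
tray [ 0.5069 -0.0111  0.0123] 1.197362
funnel rim [ 0.7252 -0.2811  0.1058] 1.1422417
fin [ 0.6268 -0.1802  0.119 ] 1.112615
mat [ 0.4186 -0.2261  0.0042] 1.1900816
handle [ 0.4468 -0.363   0.0715] 1.1285175
timer [0.7343 0.1221 0.0189] 1.2297927
amber [ 0.7389 -0.131   0.0882] 1.1620406
```

View pics/c1.png

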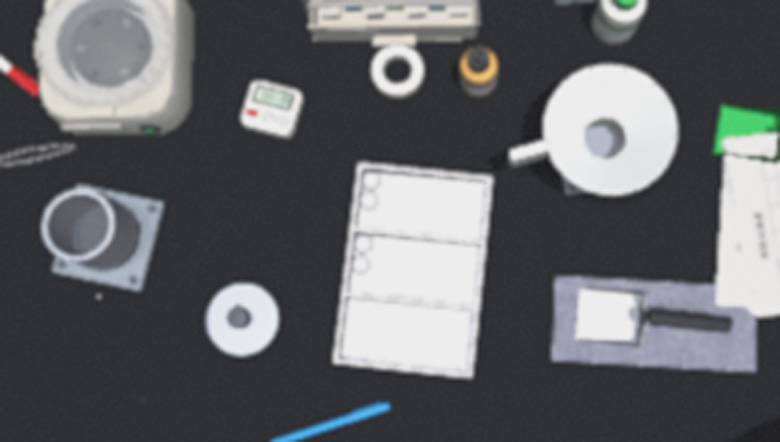

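View pics/c2.png

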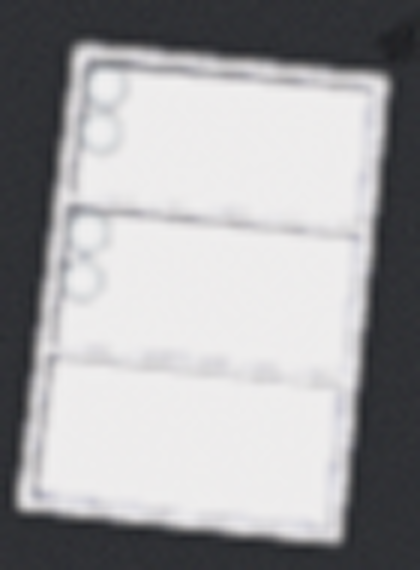

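```bash
cat >> h.py <<'E'
def circ(x,y):
    A=np.c_[2*x,2*y,np.ones_like(x)]; s=np.linalg.lstsq(A,x*x+y*y,rcond=None)[0]
    for _ in range(5):
        rr=np.hypot(x-s[0],y-s[1]); R0=np.sqrt(s[2]+s[0]**2+s[1]**2); k=abs(rr-R0)<0.004
        s=np.linalg.lstsq(A[k],(x*x+y*y)[k],rcond=None)[0]
    return s[0],s[1],np.sqrt(s[2]+s[0]**2+s[1]**2),k.sum()
def big(m):
    n,l,st,_=cv2.connectedComponentsWithStats(m.astype(np.uint8),connectivity=8); i=1+np.argmax(st[1:,4]); return l==i
def box(P,c,rad,zl,zh):
    return (np.hypot(P[...,0]-c[0],P[...,1]-c[1])<rad)&(P[...,2]>zl)&(P[...,2]<zh)
E
python3 - <<'E'
from h import *
for n in ['top0.png','side0.png']:
    p,d,c=load(n); P=pts(c,d); P[d==0]=9
    print(n)
    m=box(P,(.56,.30),.07,.1,.12); print(' jar rim',np.round(circ(P[m][:,0],P[m][:,1]),4),np.median(P[m][:,2]))
    m=box(P,(.65,-.27),.095,.095,.115); q=P[m]; print(' funnel top band',np.round(circ(q[:,0],q[:,1]),4),len(q),np.percentile(q[:,2],[50,98]))
    m=box(P,(.65,-.27),.14,.112,.14); q=P[m]; print(' fin',q.mean(0),len(q),np.percentile(q,[5,95],axis=0).round(4).tolist())
    m=box(P,(.455,.143),.06,.01,.03); q=P[m]; print(' lid disc',np.round(circ(q[:,0],q[:,1]),4),np.median(q[:,2]),len(q), (q[:,:2].max(0)+q[:,:2].min(0))/2)
    m=box(P,(.455,.143),.03,.04,.06); q=P[m]; print(' knob',q.mean(0).round(4),len(q),np.percentile(q[:,2],[50,98]))
    m=box(P,(.445,-.33),.12,.055,.085); q=P[m]; print(' handle',q.mean(0).round(4),len(q),np.percentile(q,[2,98],axis=0).round(4).tolist(), 'dir',np.round(np.linalg.svd(q[:,:2]-q[:,:2].mean(0))[2][0],3))
E
```

```text
top0.png
 jar rim [5.575e-01 3.143e-01 3.740e-02 1.820e+02] 0.10718854563862812
 funnel top band [ 6.594e-01 -2.759e-01  6.820e-02  4.030e+02] 783 [0.10236981 0.1102511 ]
 fin [ 0.63262928 -0.18563327  0.12130373] 68 [[0.6245, -0.2052, 0.116], [0.6405, -0.1658, 0.1252]]
 lid disc [4.575e-01 1.506e-01 3.230e-02 1.700e+02] 0.01810827089370437 524 [0.45646276 0.14974437]
 knob [0.4569 0.1492 0.0476] 59 [0.04776729 0.05187701]
 handle [ 0.4461 -0.3624  0.0715] 209 [[0.4348, -0.4088, 0.0634], [0.4588, -0.3183, 0.0759]] dir [-0.113 -0.994]
side0.png
 jar rim [5.560e-01 3.198e-01 3.750e-02 2.060e+02] 0.10582545381343472
 funnel top band [ 6.573e-01 -2.711e-01  6.840e-02  1.470e+02] 292 [0.10249014 0.11054953]
 fin [ 0.62877062 -0.17821105  0.1196186 ] 34 [[0.622, -0.2035, 0.1134], [0.638, -0.1583, 0.1242]]
 lid disc [4.538e-01 1.591e-01 3.280e-02 1.090e+02] 0.018624596935481852 364 [0.45560587 0.15361396]
 knob [0.4539 0.1566 0.0462] 56 [0.04639218 0.0506114 ]
 handle [ 0.4427 -0.3505  0.0687] 105 [[0.4313, -0.4035, 0.0567], [0.4572, -0.3114, 0.0758]] dir [0.133 0.991]
```

```bash
cat >> h.py <<'E'
def jaw(o):
    M=R.from_rotvec(o['tcp_rot']).as_matrix(); return np.degrees(np.arctan2(M[1,1],M[0,1])), M
E
python3 - <<'E'
from h import *
o=obs(); a,M=jaw(o); print(a); print(M.round(3)); print(o['qpos'])
c=eyes.get_calibration('wrist'); print(ray(c,c['cx'],c['cy'],True), ray(c,c['cx']+50,c['cy'],True)[1])
E
```

```text
{'time': 0.15, 'tool_pos': [0.1999, -0.6181, 0.2305], 'tcp_rot': [2.0529, 0.3253, -2.0535], 'ft_force': [-0.3116, -0.4534, -0.1785], 'gripper_width': 0.9976}
-72.07683513728368
[[-0.001  0.308 -0.951]
 [ 0.001 -0.951 -0.308]
 [-1.    -0.001  0.   ]]
[ 1.27207642  0.32163449 -0.07008586  1.4513977   0.0225875   1.37081709
 -0.05692461]
(array([ 0.27380676, -0.59364323,  0.37352434]), array([-0.29142641, -0.09259794, -0.95210098])) [-0.24106482 -0.23728996 -0.94105325]
```

Request:
apply_moves(
  rows=[100,0.5,0.5,0.3,0.5,100,1,1,0.3,1,100,1,1,0.3,1,100,1,1,0.3,1,100,1,1,0.3,1,100,1,1,0.3,1,100,1,1,0.2,1,100,1,1,0.1,1,100,1,1,0,1,100,0.6,0.6,0,1],
)

```text
time: 1.4
tool_pos: [0.5664, -0.2491, 0.3163]
tcp_rot: [1.151, 1.246, -1.148]
ft_force: [0.5, -0.3, 0.1]
gripper_width: 1.0
```

Request:
apply_moves(
  rows=[100,0.9,0.7,0.2,1,100,0.5,0.2,0,0.5,100,0,0,0,0],
)

```text
time: 1.78
tool_pos: [0.6212, -0.215, 0.3234]
tcp_rot: [0.999, 1.331, -0.997]
ft_force: [0.0, -0.4, 0.1]
gripper_width: 0.999
```

```bash
python3 - <<'E'
from h import *
o=obs(); print(jaw(o)[0], o['qpos'].round(3) if hasattr(o['qpos'],'round') else o['qpos'])
shot('wrist','w1.png')
E
```

```text
{'time': 1.775, 'tool_pos': [0.6212, -0.215, 0.3234], 'tcp_rot': [0.9993, 1.3308, -0.9968], 'ft_force': [0.014, -0.3977, 0.0777], 'gripper_width': 0.999}
16.23533765000857 [ 0.701  0.363 -0.563  1.262  0.189  1.568  0.451]
```

View pics/w1.png

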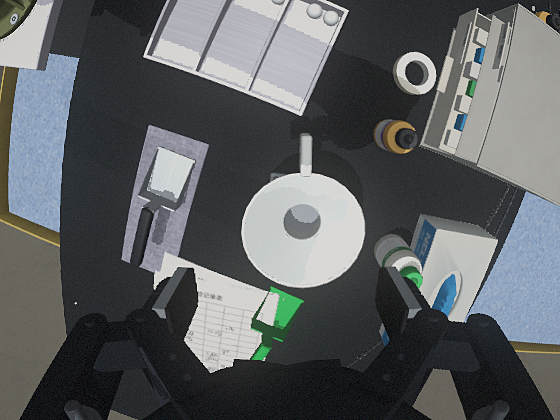

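```bash
python3 - <<'E'
from h import *
p,d,c=load('w1.png'); P=pts(c,d,True); P[d==0]=9
m=box(P,(.65,-.27),.095,.098,.112); q=P[m]; 
# outermost points of rim
print('fun band',np.round(circ(q[:,0],q[:,1]),4),len(q))
mm=box(P,(.65,-.27),.085,.06,.112)&(np.hypot(P[...,0]-.659,P[...,1]+.276)<.08)
cs,_=cv2.findContours(big(box(P,(.659,-.276),.079,.03,.112)).astype(np.uint8),cv2.RETR_EXTERNAL,cv2.CHAIN_APPROX_NONE)
k=max(cs,key=len)[:,0]; 
W=onz(c,k[:,0],k[:,1],.105,True); print('rim contour on z=.105',np.round(circ(W[:,0],W[:,1]),4),len(W))
m=box(P,(.63,-.18),.06,.113,.14); q=P[m]; print('fin',q.mean(0).round(4),len(q),np.percentile(q,[3,97],axis=0).round(4).tolist())
v=np.linalg.svd(q[:,:2]-q[:,:2].mean(0))[2][0]; print('dir',np.degrees(np.arctan2(v[1],v[0])))
# rect of the fin
uv=np.argwhere(m)[:,::-1].astype(float); W=onz(c,uv[:,0],uv[:,1],.121,True)
print(cv2.minAreaRect((W[:,:2]*1000).astype(np.float32)))
# table check
m=box(P,(.55,-.12),.03,-.02,.02); print('table z',np.median(P[m][:,2]))
# spout inner bottom
m=box(P,(.45,-.35),.13,.055,.085); q=P[m]; print('handle',q.mean(0).round(4),len(q)); uv=np.argwhere(m)[:,::-1].astype(float); W=onz(c,uv[:,0],uv[:,1],.071,True);print(cv2.minAreaRect((W[:,:2]*1000).astype(np.float32)))
E
```

```text
fun band [ 6.585e-01 -2.730e-01  6.970e-02  2.398e+03] 3279
rim contour on z=.105 [ 6.589e-01 -2.744e-01  7.400e-02  3.380e+02] 339
fin [ 0.6329 -0.1815  0.1209] 445 [[0.6241, -0.2016, 0.1184], [0.642, -0.1616, 0.1226]]
dir -73.4259030593863
((632.5997924804688, -181.94691467285156), (11.940118789672852, 44.61576461791992), 16.664886474609375)
table z 0.018116099103550387
handle [ 0.4482 -0.3546  0.0694] 808
((448.2210693359375, -356.90924072265625), (101.25180053710938, 21.188934326171875), 83.12225341796875)
```

Request:
apply_moves(
  rows=[60,0.29,0.83,-0.5,0.05,60,0,0,-1,0,60,0,0,-1,0,60,0,0,-1,0,60,0,0,-1,0,60,0,0,-0.9,0,60,0,0,-0.5,0,60,0,0,0,0],
)

```text
time: 2.82
tool_pos: [0.6302, -0.1858, 0.0864]
tcp_rot: [0.997, 1.332, -0.999]
ft_force: [0.0, 0.7, -0.4]
gripper_width: 0.602
```

```bash
python3 - <<'E'
from h import *
o=obs(); print(jaw(o)[0]); shot('wrist','w2.png')
E
```

```text
{'time': 2.825, 'tool_pos': [0.6302, -0.1858, 0.0864], 'tcp_rot': [0.997, 1.3324, -0.9991], 'ft_force': [0.0255, 0.6888, -0.3653], 'gripper_width': 0.6016}
16.25577255474347
```

View pics/w2.png

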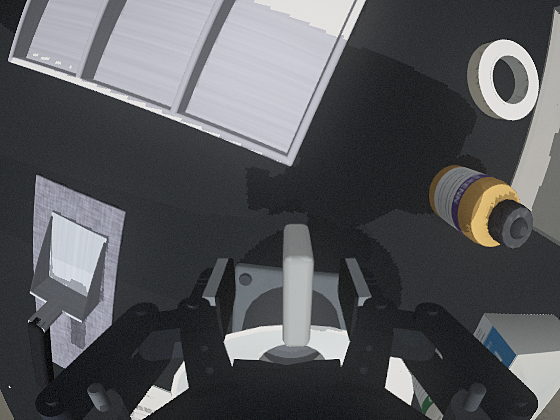

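Request:
apply_moves(
  rows=[60,0.07,0.1,0,0,0,0,0,0,0,0,0,0,0,0,0,0,0,0,0,0,0,0,0,0],
)

```text
time: 3.5
tool_pos: [0.6348, -0.1813, 0.088]
tcp_rot: [0.997, 1.329, -0.996]
ft_force: [-0.0, -0.1, 3.9]
gripper_width: 0.127
```

Request:
apply_moves(
  rows=[0,0,0,0,0,0,0,0,0.3,0,0,0,0,0.5,0,0,0,0,0.5,0,0,0,0,0,0],
)

```text
time: 4.12
tool_pos: [0.6361, -0.1815, 0.1425]
tcp_rot: [0.998, 1.326, -0.995]
ft_force: [0.9, 0.4, -1.7]
gripper_width: 0.132
```

```bash
python3 - <<'E'
from h import *
o=obs(); print(jaw(o)[0]); shot('wrist','w3.png'); shot('side','s3.png')
E
```

```text
{'time': 4.125, 'tool_pos': [0.6361, -0.1815, 0.1425], 'tcp_rot': [0.9976, 1.3257, -0.9948], 'ft_force': [0.872, 0.4314, -1.6976], 'gripper_width': 0.1315}
16.318155066824602
```

View pics/w3.png

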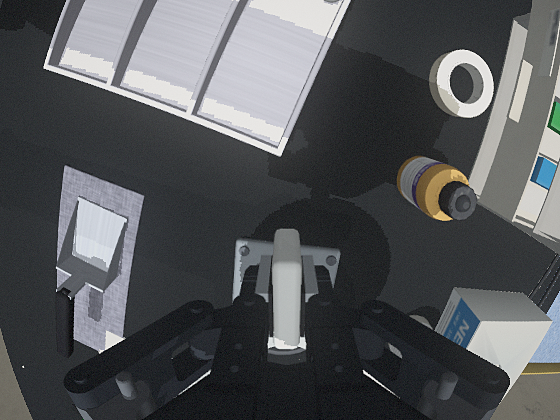

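View pics/s3.png

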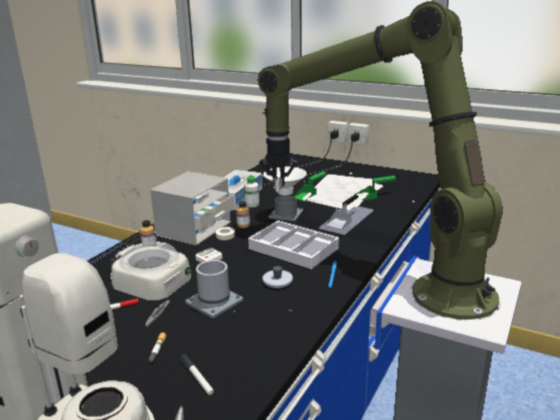

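Request:
apply_moves(
  rows=[0,0,0,0.7,0,0,0,0.3,0.6,0,0,0,0.6,0,0,0,0,0.9,0,0,0,0,1,0,0,0,0,1,0,0,0,0,1,0,0,0,0,1,0,0,0,0,1,0,0,0,0,1,0,0],
)

```text
time: 5.48
tool_pos: [0.6327, 0.1334, 0.1892]
tcp_rot: [0.995, 1.334, -0.997]
ft_force: [-0.5, -0.5, -1.4]
gripper_width: 0.135
```

Request:
apply_moves(
  rows=[0,-0.2,1,0,0,0,-0.4,1,0,0,0,-0.5,1,0,0,0,-0.5,0.9,0,0,0,-0.5,0.7,0,0,0,-0.4,0.5,0,0,0,0,0.3,0,0,0,0,0,0,0],
)

```text
time: 6.48
tool_pos: [0.534, 0.3474, 0.1904]
tcp_rot: [0.995, 1.332, -0.996]
ft_force: [0.4, -0.3, -0.8]
gripper_width: 0.133
```

```bash
python3 - <<'E'
from h import *
o=obs(); print(jaw(o)[0]); shot('wrist','w4.png'); shot('side','s4.png'); shot('top','t4.png')
E
```

```text
{'time': 6.475, 'tool_pos': [0.534, 0.3474, 0.1904], 'tcp_rot': [0.995, 1.3318, -0.9963], 'ft_force': [0.3646, -0.2786, -0.8409], 'gripper_width': 0.1325}
16.417232892390743
```

View pics/t4.png

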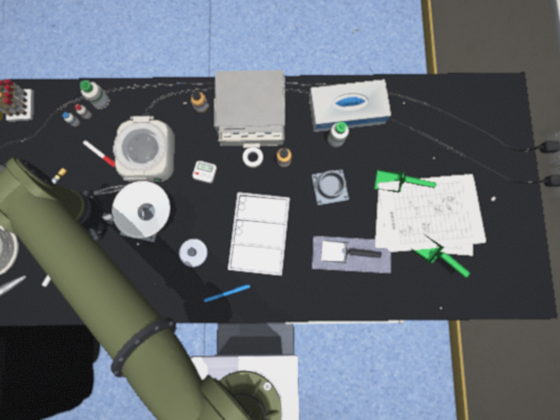

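View pics/s4.png

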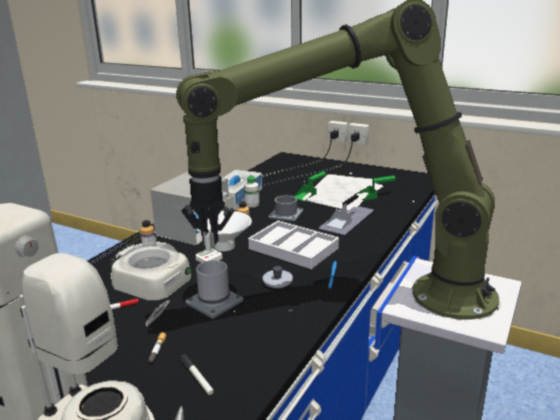

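```bash
python3 - <<'E'
from h import *
p,d,c=load('t4.png'); P=pts(c,d); P[d==0]=9
Q=(.56,.25)
m0=box(P,(.556,.25),.10,.15,.25)&(p.min(2)>130)
for z0 in [.15]:
    q=P[m0]; print(len(q),np.percentile(q,[2,50,98],axis=0).round(4))
# funnel white mask contour
w=box(P,(.556,.25),.12,.12,.3)&(p.min(2)>110); w=big(w)
cs,_=cv2.findContours(w.astype(np.uint8),cv2.RETR_EXTERNAL,cv2.CHAIN_APPROX_NONE); k=max(cs,key=len)[:,0]
E_=P[k[:,1],k[:,0]]; 
# plane through the rim: annulus near edge
q=P[cv2.erode(w.astype(np.uint8),np.ones((3,3)))>0]
cx,cy,rr,n=circ(E_[:,0],E_[:,1]); print('edge circle',cx,cy,rr,n,len(k))
rad=np.hypot(q[:,0]-cx,q[:,1]-cy); s=q[(rad>.055)&(rad<.073)]
A=np.c_[s[:,0]-cx,s[:,1]-cy,np.ones(len(s))]; co=np.linalg.lstsq(A,s[:,2],rcond=None)[0]; print('tilt deg',np.degrees(co[:2]),co[2],len(s))
W=onz(c,k[:,0],k[:,1],.205); print('rim circle onz',np.round(circ(W[:,0],W[:,1]),4))
p,d,c=load('w4.png'); print(P.shape)
E
```

```text
2286 [[0.4935 0.1829 0.1665]
 [0.5663 0.264  0.1943]
 [0.6291 0.3205 0.2112]]
edge circle 0.5612954233850356 0.249910543172962 0.07362509042287145 164 179
tilt deg [-0.0402949   0.34756662] 0.20107561830039497 935
rim circle onz [5.618e-01 2.512e-01 7.390e-02 1.590e+02]
(420, 560, 3)
```

View pics/w4.png

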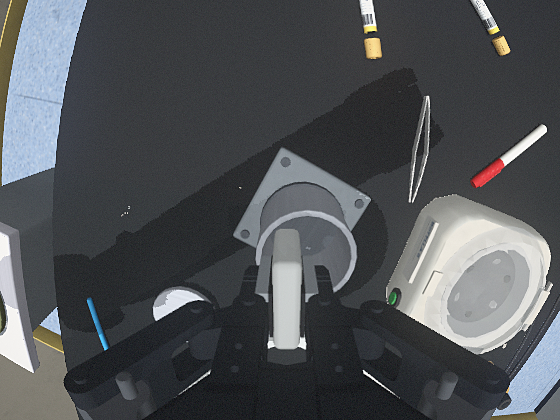

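```bash
python3 - <<'E'
from h import *
p,d,c=load('w4.png'); P=pts(c,d,True); P[d==0]=9
m=box(P,(.557,.316),.06,.1,.115); q=P[m]; print('jar wrist',np.round(circ(q[:,0],q[:,1]),4),len(q),np.median(q[:,2]))
m=box(P,(.557,.316),.09,.0,.03)&(P[...,2]>.006); 
p,d,c=load('top0.png'); P=pts(c,d); P[d==0]=9
m=box(P,(.557,.316),.06,.09,.12); mm=big(m)
cs,_=cv2.findContours(mm.astype(np.uint8),cv2.RETR_EXTERNAL,cv2.CHAIN_APPROX_NONE); k=max(cs,key=len)[:,0]; W=onz(c,k[:,0],k[:,1],.107); print('outer top',np.round(circ(W[:,0],W[:,1]),4),len(W))
p,d,c=load('t4.png'); P=pts(c,d); P[d==0]=9
m=box(P,(.66,-.275),.06,.05,.075); q=P[m]; print('stand top',np.round(circ(q[:,0],q[:,1]),4),len(q),np.median(q[:,2]))
E
```

```text
jar wrist [5.570e-01 3.204e-01 3.700e-02 1.473e+03] 1473 0.107044610691198
outer top [5.569e-01 3.126e-01 4.030e-02 8.000e+01] 80
stand top [ 6.585e-01 -2.773e-01  3.710e-02  1.680e+02] 169 0.060154059202888854
```

```bash
python3 - <<'E'
from h import *
p,d,c=load('s4.png'); P=pts(c,d); P[d==0]=9
m=box(P,(.56,.25),.09,.19,.215)&(p.min(2)>120); q=P[m]; print('funnel side',len(q),np.round(circ(q[:,0],q[:,1]),4),np.percentile(q[:,2],[5,50,95]))
m=box(P,(.557,.318),.06,.1,.115);q=P[m]; print('jar side',np.round(circ(q[:,0],q[:,1]),4),len(q))
a=cv2.resize(p[170:330,130:330,::-1],None,fx=4,fy=3.7,interpolation=cv2.INTER_CUBIC); cv2.imwrite('pics/c4.png',a)
p,d,c=load('w4.png'); P=pts(c,d,True); P[d==0]=9
m=box(P,(.557,.318),.06,.1,.115)
a=p[160:340,180:420,::-1].copy(); a[m[160:340,180:420]]=(0,0,255); cv2.imwrite('pics/c4w.png',cv2.resize(a,None,fx=3,fy=3))
E
```

```text
funnel side 302 [5.558e-01 2.569e-01 6.700e-02 1.440e+02] [0.19103179 0.2018731  0.20935897]
jar side [5.553e-01 3.202e-01 3.730e-02 2.070e+02] 237
```

View pics/c4.png

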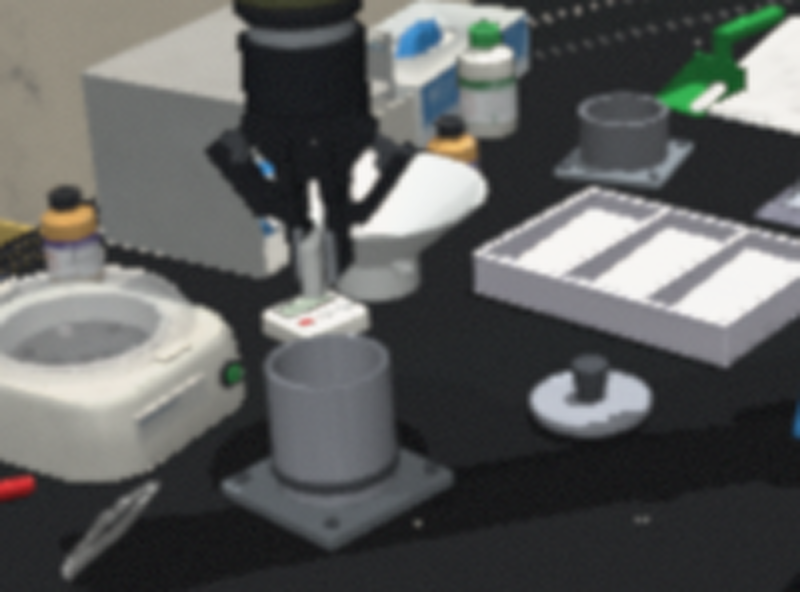

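View pics/c4w.png

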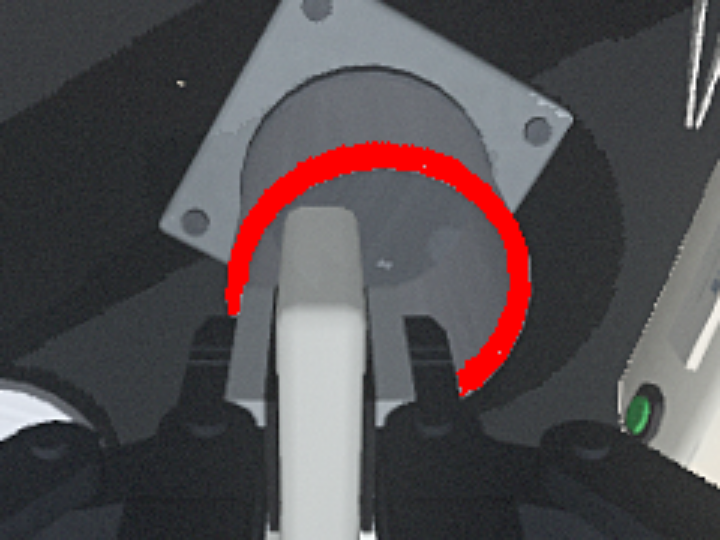

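Request:
apply_moves(
  rows=[0,-0.05,0.6,0,0,0,-0.04,0.6,0,0,0,0,0.41,-0.2,0,0,0,0,-0.3,0,0,0,0,0,0],
)

```text
time: 7.25
tool_pos: [0.5308, 0.409, 0.1691]
tcp_rot: [0.994, 1.33, -1.001]
ft_force: [0.1, -0.2, -0.8]
gripper_width: 0.131
```

```bash
python3 - <<'E'
from h import *
o=obs(); print(jaw(o)[0]); shot('wrist','w5.png'); shot('side','s5.png'); shot('top','t5.png')
p,d,c=load('t5.png'); P=pts(c,d); P[d==0]=9
w=big(box(P,(.556,.315),.12,.12,.3)&(p.min(2)>110))
cs,_=cv2.findContours(w.astype(np.uint8),cv2.RETR_EXTERNAL,cv2.CHAIN_APPROX_NONE); k=max(cs,key=len)[:,0]
W=onz(c,k[:,0],k[:,1],.185); print('rim circle onz',np.round(circ(W[:,0],W[:,1]),4))
p,d,c=load('s5.png')
cv2.imwrite('pics/c5.png',cv2.resize(p[190:310,150:280,::-1],None,fx=6,fy=5,interpolation=cv2.INTER_CUBIC))
E
```

```text
{'time': 7.25, 'tool_pos': [0.5308, 0.409, 0.1691], 'tcp_rot': [0.9944, 1.3301, -1.001], 'ft_force': [0.0594, -0.1861, -0.835], 'gripper_width': 0.1311}
16.252688844251118
rim circle onz [5.583e-01 3.154e-01 7.380e-02 1.550e+02]
```

View pics/c5.png

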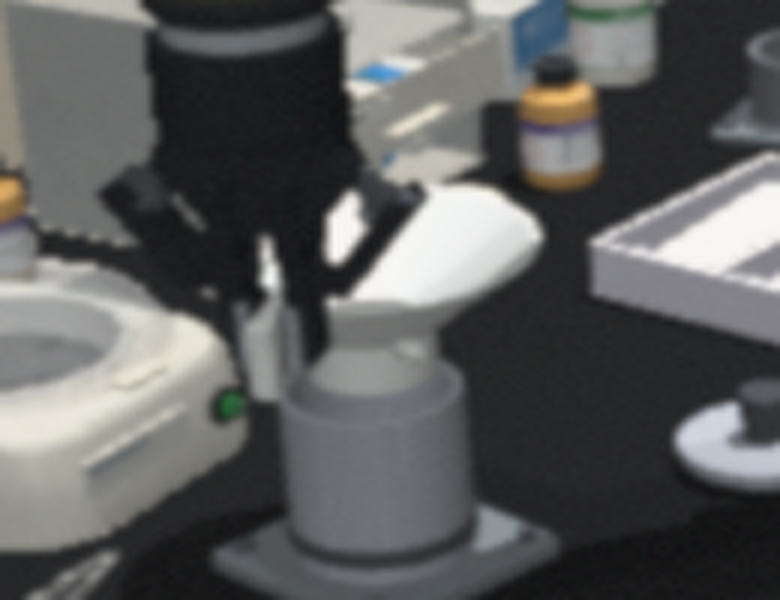

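View pics/w5.png

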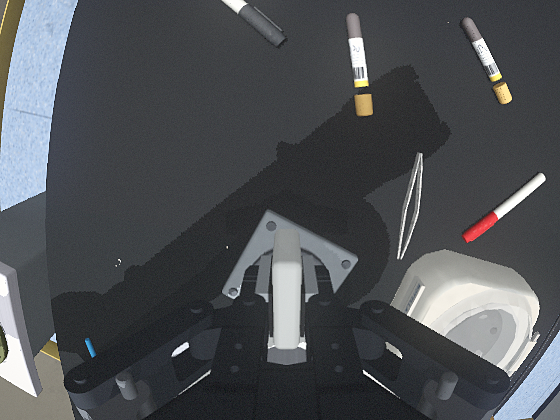

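Request:
apply_moves(
  rows=[0,-0.02,0.05,-0.2,0,0,0,0,-0.3,0,0,0,0,-0.2,0,0,0,0,0,0],
)

```text
time: 7.9
tool_pos: [0.5295, 0.4126, 0.142]
tcp_rot: [0.995, 1.331, -0.999]
ft_force: [-0.0, -0.3, -1.4]
gripper_width: 0.13
```

Request:
apply_moves(
  rows=[0,0,0,-0.12,0,0,0,0,-0.06,0,0,0,0,0,0],
)

```text
time: 8.28
tool_pos: [0.53, 0.4131, 0.136]
tcp_rot: [0.997, 1.331, -0.997]
ft_force: [0.7, 0.2, -1.4]
gripper_width: 0.132
```

```bash
python3 - <<'E'
from h import *
shot('side','s6.png'); 
p,d,c=load('s6.png')
cv2.imwrite('pics/c6.png',cv2.resize(p[190:310,150:280,::-1],None,fx=6,fy=5,interpolation=cv2.INTER_CUBIC))
E
```

```text
(no output)
```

View pics/c6.png

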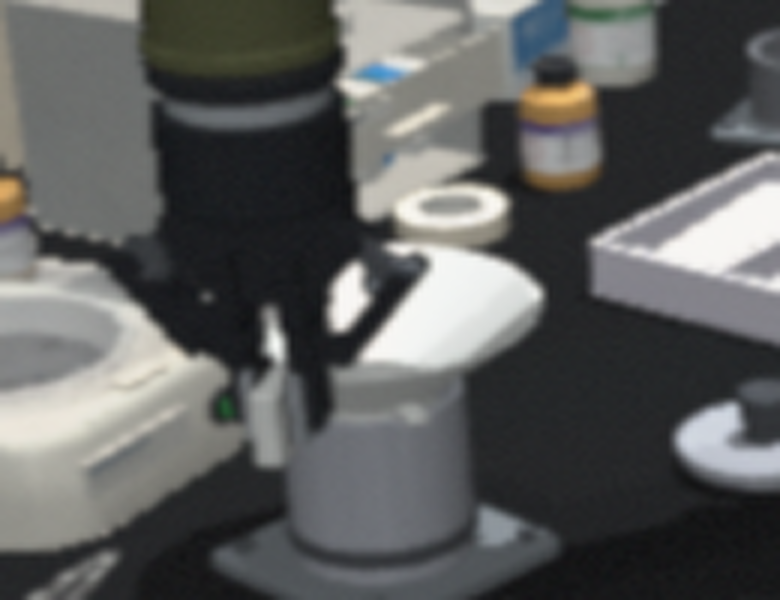

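Request:
apply_moves(
  rows=[0,0,0,-0.05,0,0,0,0,0,0],
)

```text
time: 8.57
tool_pos: [0.5302, 0.4135, 0.1351]
tcp_rot: [0.997, 1.33, -0.996]
ft_force: [-0.3, -0.1, 3.2]
gripper_width: 0.128
```

Request:
apply_moves(
  rows=[25,0,0,0,0,60,0,0,0,0,60,0,0,0,0,60,0,0,0.3,0,60,0,0,1,0,60,0,0,1,0,60,0,0,1,0,60,0,0,1,0,60,0,-1,0.5,0,60,-0.3,-1,0,0],
)

```text
time: 9.82
tool_pos: [0.5188, 0.3333, 0.329]
tcp_rot: [1.0, 1.329, -0.992]
ft_force: [-0.3, -0.4, 0.4]
gripper_width: 0.599
```

```bash
python3 - <<'E'
from h import *
shot('wrist','w7.png'); shot('side','s7.png'); shot('top','t7.png')
p,d,c=load('s7.png')
cv2.imwrite('pics/c7.png',cv2.resize(p[190:310,150:280,::-1],None,fx=6,fy=5,interpolation=cv2.INTER_CUBIC))
p,d,c=load('t7.png'); P=pts(c,d); P[d==0]=9
w=big(box(P,(.556,.315),.12,.09,.16)&(p.min(2)>110))
cs,_=cv2.findContours(w.astype(np.uint8),cv2.RETR_EXTERNAL,cv2.CHAIN_APPROX_NONE); k=max(cs,key=len)[:,0]
W=onz(c,k[:,0],k[:,1],.152); print('rim circle onz',np.round(circ(W[:,0],W[:,1]),4),len(k))
q=P[cv2.erode(w.astype(np.uint8),np.ones((3,3)))>0]
rad=np.hypot(q[:,0]-.558,q[:,1]-.316); s=q[(rad>.05)&(rad<.072)]
A=np.c_[s[:,0]-.558,s[:,1]-.316,np.ones(len(s))]; co=np.linalg.lstsq(A,s[:,2],rcond=None)[0]; print('tilt deg',np.degrees(co[:2]),co[2],len(s))
E
```

```text
rim circle onz [5.566e-01 3.179e-01 7.340e-02 1.500e+02] 151
tilt deg [ 0.82267211 -0.61863438] 0.1432403028744207 1014
```

View pics/c7.png

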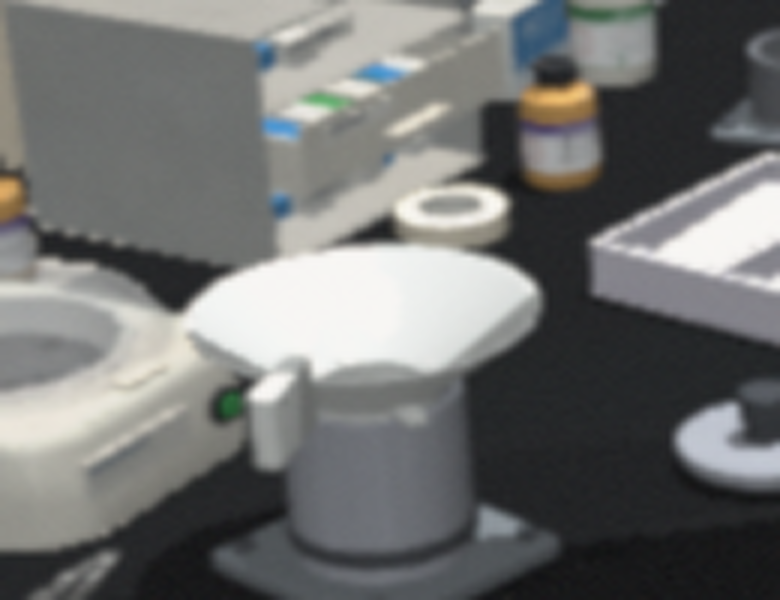

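View pics/w7.png

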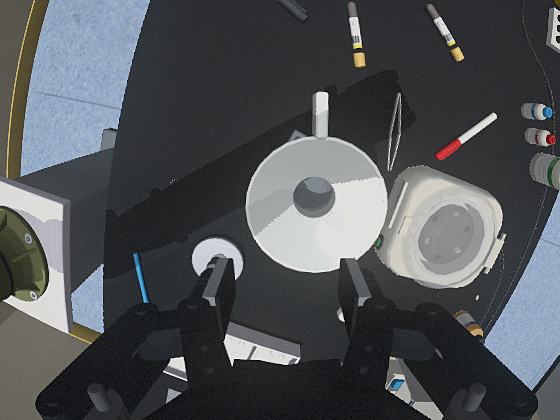

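Request:
apply_moves(
  rows=[60,0,-0.6,0,-0.3,60,0,-1,0,-0.5,60,0,-1,0,-0.5,60,0,-1,0,-0.5,60,0,-1,0,-0.5,60,0,-1,0,-0.5,60,0,-1,0,0,60,0,-1,0,0,60,0,-1,0,0,60,-0.1,-1,0,0],
)

```text
time: 11.22
tool_pos: [0.5147, -0.0507, 0.3265]
tcp_rot: [1.286, 1.158, -1.284]
ft_force: [-0.0, -0.8, -0.1]
gripper_width: 0.602
```

Request:
apply_moves(
  rows=[60,0,-0.8,0,0,60,0,-0.5,0,0,60,0,0,0,0],
)

```text
time: 11.6
tool_pos: [0.5143, -0.1033, 0.326]
tcp_rot: [1.288, 1.157, -1.288]
ft_force: [-0.2, 0.3, -0.5]
gripper_width: 0.6
```

```bash
python3 - <<'E'
from h import *
o=obs(); print(jaw(o)[0]); shot('wrist','w8.png')
E
```

```text
{'time': 11.6, 'tool_pos': [0.5143, -0.1033, 0.326], 'tcp_rot': [1.288, 1.157, -1.2877], 'ft_force': [-0.2168, 0.3336, -0.4893], 'gripper_width': 0.6001}
-6.146376429470032
```

View pics/w8.png

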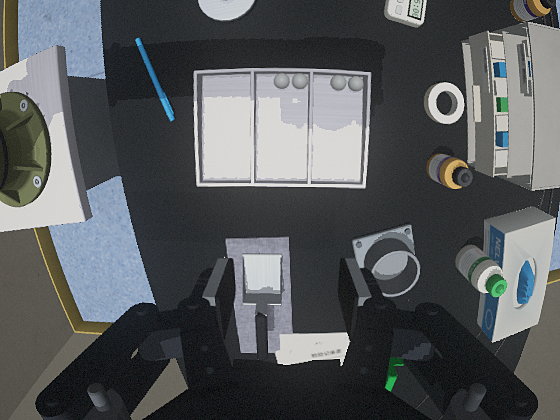

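```bash
python3 - <<'E'
from h import *
p,d,c=load('w8.png'); P=pts(c,d,True); P[d==0]=9
m=big(box(P,(.52,0),.18,.003,.06)); cs,_=cv2.findContours(m.astype(np.uint8),cv2.RETR_EXTERNAL,cv2.CHAIN_APPROX_NONE); k=max(cs,key=len)[:,0]
# wall tops
t=box(P,(.52,0),.18,.034,.042); q=P[t]; print('top z',np.median(q[:,2]),len(q))
rect=cv2.minAreaRect((q[:,:2]*1000).astype(np.float32)); print('tray top rect',rect)
uv=np.argwhere(t)[:,::-1].astype(float); W=onz(c,uv[:,0],uv[:,1],.038,True); print('onz',cv2.minAreaRect((W[:,:2]*1000).astype(np.float32)))
for u,v in [(283,81),(301,81),(338,83),(356,82)]:
    mm=p[v-10:v+10,u-10:u+10].mean(2); w=onz(c,u,v,.020,True); print('ball',w.round(4),'depth pt',P[v,u].round(4))
# scan the near bay for bumps
s=box(P,(.45,0),.09,.0,.033)
cv2.imwrite('pics/c8.png',cv2.resize(p[60:200,180:390,::-1],None,fx=3.5,fy=3.5,interpolation=cv2.INTER_CUBIC))
# handle
h=box(P,(.45,-.35),.12,.058,.085); q=P[h]; W=onz(c,*np.argwhere(h)[:,::-1].T.astype(float),.071,True); print('handle',len(q),np.median(q[:,2]),cv2.minAreaRect((W[:,:2]*1000).astype(np.float32)))
h=box(P,(.45,-.25),.07,.0035,.05)&(p.min(2)>180); h=big(h); q=P[h]; print('blade',len(q),np.percentile(q,[2,50,98],axis=0).round(4).tolist(),cv2.minAreaRect((q[:,:2]*1000).astype(np.float32)))
E
```

```text
top z 0.03811817990027477 3113
tray top rect ((512.2826538085938, -49.27043914794922), (160.51361083984375, 236.74859619140625), 83.05712890625)
onz ((512.2460327148438, -49.21026611328125), (160.0283203125, 236.3294219970703), 83.08367156982422)
ball [0.5217 0.0132 0.02  ] depth pt [0.5217 0.0123 0.031 ]
ball [0.5459 0.0107 0.02  ] depth pt [0.5454 0.0099 0.0302]
ball [0.596  0.0038 0.02  ] depth pt [0.5939 0.003  0.0325]
ball [0.6212 0.0037 0.02  ] depth pt [0.6187 0.0029 0.0317]
handle 573 0.0709648188937585 ((446.2081298828125, -355.4938049316406), (101.5793228149414, 18.64142608642578), 81.99563598632812)
blade 1145 [[0.4292, -0.305, 0.0043], [0.4558, -0.2718, 0.006], [0.4834, -0.2437, 0.0077]] ((455.100341796875, -275.02874755859375), (65.0414047241211, 58.79649353027344), 83.64401245117188)
```

View pics/c8.png

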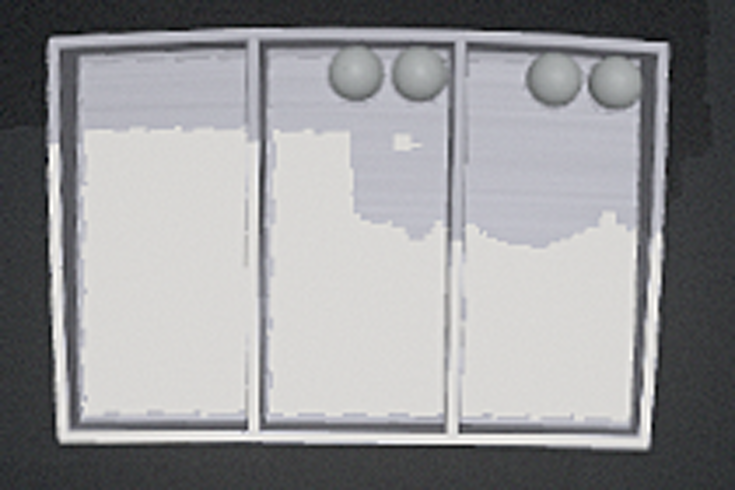

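Request:
apply_moves(
  rows=[60,-0.1,-0.5,0,-0.05,60,-0.3,-1,-0.5,0,60,-0.3,-1,-0.5,0,60,-0.3,-1,-0.5,0,60,-0.3,-1,-0.5,0,60,-0.3,-1,-0.5,0,60,-0.1,-0.7,-0.6,0,60,0,-0.3,-0.7,0,60,0,0,-0.6,0,60,0,0,0,0],
)

```text
time: 12.9
tool_pos: [0.4446, -0.3622, 0.1482]
tcp_rot: [1.292, 1.158, -1.293]
ft_force: [0.3, -0.4, 0.8]
gripper_width: 0.601
```

```bash
python3 - <<'E'
from h import *
o=obs(); print(jaw(o)[0]); p,d,c=shot('wrist','w9.png'); P=pts(c,d,True); P[d==0]=9
h=box(P,(.445,-.355),.08,.058,.085); q=P[h]; W=onz(c,*np.argwhere(h)[:,::-1].T.astype(float),.071,True); print('handle',len(q),np.median(q[:,2]),np.percentile(q,[2,98],axis=0).round(4).tolist(),cv2.minAreaRect((W[:,:2]*1000).astype(np.float32)))
h=box(P,(.455,-.275),.07,.0035,.012)&(p.min(2)>140); h=big(h); q=P[h]; print('blade',len(q),cv2.minAreaRect((q[:,:2]*1000).astype(np.float32)))
E
```

```text
{'time': 12.9, 'tool_pos': [0.4446, -0.3622, 0.1482], 'tcp_rot': [1.292, 1.1582, -1.2934], 'ft_force': [0.2606, -0.4335, 0.7626], 'gripper_width': 0.6012}
-6.4653285821434165
handle 3056 0.07111316083795174 [[0.4349, -0.4037, 0.0674], [0.4577, -0.3146, 0.0727]] ((446.0726623535156, -359.4401550292969), (93.95654296875, 17.743757247924805), 83.61283874511719)
blade 5395 ((455.43011474609375, -277.9073791503906), (71.50931549072266, 62.12373733520508), 83.74507141113281)
```

View pics/w9.png

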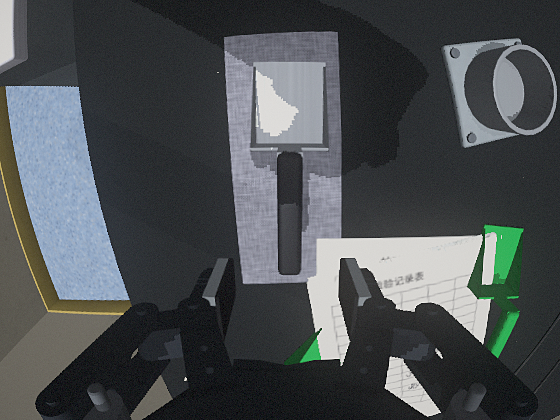

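Request:
apply_moves(
  rows=[60,0.05,0.11,-0.4,0,60,0,0,-0.9,0,60,0,0,-0.9,0,60,0,0,-0.45,0,60,0,0,0,0,0,0,0,0,0,0,0,0,0,0,0,0,0,0,0,0,0,0,0,0],
)

```text
time: 14.08
tool_pos: [0.449, -0.3594, 0.0457]
tcp_rot: [1.292, 1.15, -1.291]
ft_force: [-0.2, -0.5, 5.0]
gripper_width: 0.197
```

Request:
apply_moves(
  rows=[0,0,0,0.2,0,0,0,0,0.4,0,0,0,0,0.5,0,0,0,0,0.5,0,0,0,0,0,0],
)

```text
time: 14.7
tool_pos: [0.4492, -0.3593, 0.1104]
tcp_rot: [1.292, 1.149, -1.291]
ft_force: [0.4, -0.1, -2.6]
gripper_width: 0.198
```

```bash
python3 - <<'E'
from h import *
o=obs(); print(jaw(o)[0]); p,d,c=shot('wrist','w10.png'); P=pts(c,d,True); P[d==0]=9
T=o['tool_pos']; a=np.radians(jaw(o)[0]+90); e=np.array([np.cos(a),np.sin(a)]); 
L=np.stack([(P[...,0]-T[0])*e[0]+(P[...,1]-T[1])*e[1], -(P[...,0]-T[0])*e[1]+(P[...,1]-T[1])*e[0], P[...,2]-T[2]],-1)
m=(L[...,0]>.045)&(L[...,0]<.125)&(abs(L[...,1])<.028)&(abs(L[...,2]+.04)<.03)
q=L[m]; A=np.c_[q[:,0],q[:,1],np.ones(len(q))]; co=np.linalg.lstsq(A,q[:,2],rcond=None)[0]; print('blade plane slopes deg',np.degrees(np.arctan(co[:2])),co[2],len(q), 'lip x',np.percentile(q[:,0],99))
E
```

```text
{'time': 14.7, 'tool_pos': [0.4492, -0.3593, 0.1104], 'tcp_rot': [1.2916, 1.1493, -1.2906], 'ft_force': [0.3527, -0.1111, -2.5647], 'gripper_width': 0.1979}
-6.474991271020594
blade plane slopes deg [-5.08342608 -3.91781468] -0.03195883167785389 13885 lip x 0.11609696696928647
```

View pics/w10.png

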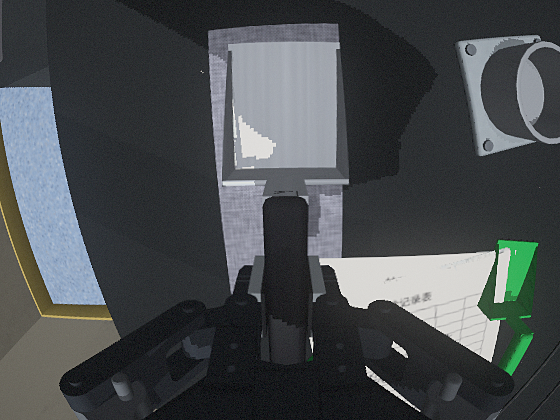

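```bash
cat >> h.py <<'E'
def blade(o,P,lo=.06,hi=.108,w=.022,zc=-.04,zt=.02):
    T=np.array(o['tool_pos']); a=np.radians(jaw(o)[0]+90); e=np.array([np.cos(a),np.sin(a)])
    L=np.stack([(P[...,0]-T[0])*e[0]+(P[...,1]-T[1])*e[1], -(P[...,0]-T[0])*e[1]+(P[...,1]-T[1])*e[0], P[...,2]-T[2]],-1)
    m=(L[...,0]>lo)&(L[...,0]<hi)&(abs(L[...,1])<w)&(abs(L[...,2]-zc)<zt); q=L[m]
    k=np.ones(len(q),bool)
    for _ in range(6):
        A=np.c_[q[:,0]-.08,q[:,1],np.ones(len(q))]; co=np.linalg.lstsq(A[k],q[k,2],rcond=None)[0]; e_=q[:,2]-A@co; k=abs(e_)<.003
    print('blade pitch %.2f roll %.2f deg, z at mid-blade rel TCP %.4f, n %d/%d, rms %.4f'%(*np.degrees(np.arctan(co[:2])),co[2],k.sum(),len(q),e_[k].std()))
    return L,co
E
python3 - <<'E'
from h import *
o=r.get_obs(); p,d,c=load('w10.png'); P=pts(c,d,True); P[d==0]=9
L,co=blade(o,P)
for x in (.05,.06,.07,.08,.09,.1,.11,.115,.12):
    for y in (-.02,0,.02):
        m=(abs(L[...,0]-x)<.003)&(abs(L[...,1]-y)<.004); print(x,y,np.median(L[...,2][m]).round(4),end=' | ')
    print()
E
```

```text
blade pitch -0.24 roll -0.12 deg, z at mid-blade rel TCP -0.0390, n 6634/6634, rms 0.0007
0.05 -0.02 -0.0389 | 0.05 0 -0.0389 | 0.05 0.02 -0.0389 | 
0.06 -0.02 -0.0389 | 0.06 0 -0.0388 | 0.06 0.02 -0.0388 | 
0.07 -0.02 -0.039 | 0.07 0 -0.039 | 0.07 0.02 -0.0391 | 
0.08 -0.02 -0.039 | 0.08 0 -0.039 | 0.08 0.02 -0.0391 | 
0.09 -0.02 -0.039 | 0.09 0 -0.0391 | 0.09 0.02 -0.0392 | 
0.1 -0.02 -0.0389 | 0.1 0 -0.0391 | 0.1 0.02 -0.0392 | 
0.11 -0.02 -0.0391 | 0.11 0 -0.0392 | 0.11 0.02 -0.0393 | 
0.115 -0.02 -0.0391 | 0.115 0 -0.0392 | 0.115 0.02 -0.0394 | 
0.12 -0.02 nan | 0.12 0 nan | 0.12 0.02 nan |
  return _methods._mean(a, axis=axis, dtype=dtype,
  ret = ret.dtype.type(ret / rcount)
```

Request:
apply_moves(
  rows=[0,0.1,0.5,0.25,0,0,0.25,1,0,-0.06,0,0.3,1,0,0,0,0.3,1,0,0,0,0.3,1,0,0,0,0.15,0.7,0,0,0,0,0.2,0,0,0,0,0,0,0],
)

```text
time: 15.75
tool_pos: [0.5034, -0.1422, 0.1179]
tcp_rot: [1.297, 1.15, -1.298]
ft_force: [0.9, -0.4, -2.0]
gripper_width: 0.201
```

```bash
cat >> h.py <<'E'
def tray(o,P,c):
    t=box(P,(.512,-.049),.17,.033,.043); W=onz(c,*np.argwhere(t)[:,::-1].T.astype(float),.038,True)
    print('tray z',np.median(P[t][:,2]).round(4),len(W),cv2.minAreaRect((W[:,:2]*1000).astype(np.float32))); return t,W
E
python3 - <<'E'
from h import *
o=obs(); print(jaw(o)[0]); p,d,c=shot('wrist','w11.png'); P=pts(c,d,True); P[d==0]=9
tray(o,P,c); blade(o,P)
E
```

```text
{'time': 15.75, 'tool_pos': [0.5034, -0.1422, 0.1179], 'tcp_rot': [1.2966, 1.1502, -1.2982], 'ft_force': [0.9373, -0.4321, -2.0363], 'gripper_width': 0.2011}
-6.896456182801453
tray z 0.038 6340 ((512.1033325195312, -51.029937744140625), (155.8201141357422, 235.76121520996094), 83.08235931396484)
blade pitch -0.18 roll 0.16 deg, z at mid-blade rel TCP -0.0402, n 6661/6661, rms 0.0007
```

View pics/w11.png

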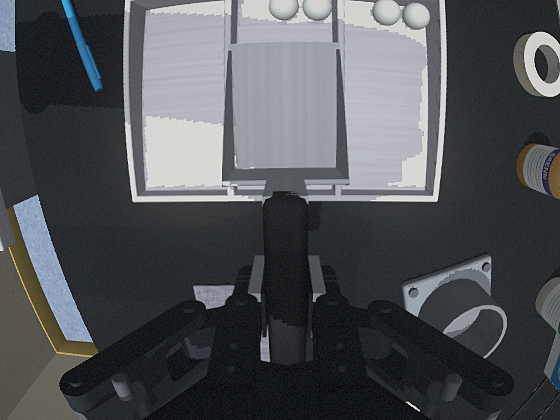

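Request:
apply_moves(
  rows=[0,0.02,0.17,-0.2,0,0,0.02,0.16,-0.5,0,0,0,0,-0.5,0,0,0,0,-0.17,0,0,0,0,0,0],
)

```text
time: 16.42
tool_pos: [0.5052, -0.1296, 0.0629]
tcp_rot: [1.299, 1.15, -1.299]
ft_force: [0.3, -0.6, -1.2]
gripper_width: 0.197
```

Request:
apply_moves(
  rows=[0,0,0,-0.05,0,0,0,0,0,0],
)

```text
time: 16.68
tool_pos: [0.506, -0.1295, 0.0619]
tcp_rot: [1.298, 1.148, -1.298]
ft_force: [1.1, -0.0, -2.8]
gripper_width: 0.199
```

Request:
apply_moves(
  rows=[0,0,0,-0.05,0,0,0,0,0,0],
)

```text
time: 16.92
tool_pos: [0.5063, -0.1297, 0.0605]
tcp_rot: [1.298, 1.148, -1.298]
ft_force: [-1.2, -0.3, 4.6]
gripper_width: 0.195
```

```bash
python3 - <<'E'
from h import *
o=obs(); p,d,c=shot('wrist','w12.png'); P=pts(c,d,True); P[d==0]=9
tray(o,P,c); blade(o,P)
E
```

```text
{'time': 16.925, 'tool_pos': [0.5063, -0.1297, 0.0605], 'tcp_rot': [1.2984, 1.1475, -1.2975], 'ft_force': [-1.214, -0.2852, 4.6458], 'gripper_width': 0.1949}
tray z 0.0379 14879 ((511.88677978515625, -52.73258972167969), (153.26882934570312, 235.75157165527344), 82.98736572265625)
blade pitch 0.15 roll 0.06 deg, z at mid-blade rel TCP -0.0397, n 6702/6702, rms 0.0007
```

View pics/w12.png

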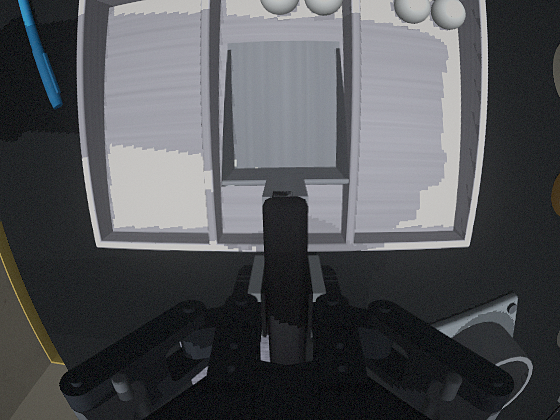

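Request:
apply_moves(
  rows=[40,0,0,0,0,40,0,0,0,0,40,0,0,0,0,40,0,0,0,0],
)

```text
time: 17.48
tool_pos: [0.5055, -0.1292, 0.0592]
tcp_rot: [1.298, 1.149, -1.298]
ft_force: [-0.7, -0.1, -0.1]
gripper_width: 0.404
```

```bash
python3 - <<'E'
from h import *
o=obs(); p,d,c=shot('wrist','w13.png'); P=pts(c,d,True); P[d==0]=9
blade(o,P)
E
```

```text
{'time': 17.475, 'tool_pos': [0.5055, -0.1292, 0.0592], 'tcp_rot': [1.2981, 1.1495, -1.2981], 'ft_force': [-0.7473, -0.1378, -0.095], 'gripper_width': 0.4044}
blade pitch -4.96 roll -0.04 deg, z at mid-blade rel TCP -0.0417, n 6478/6478, rms 0.0007
```

View pics/w13.png

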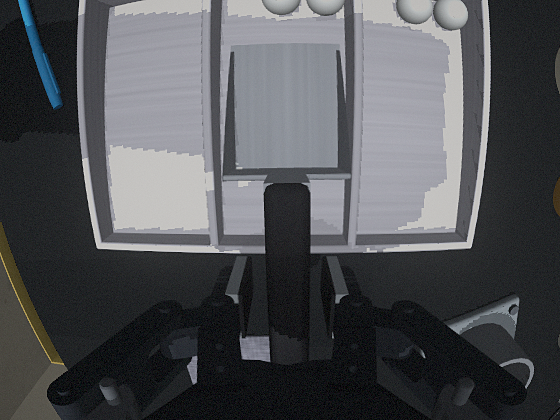

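Request:
apply_moves(
  rows=[40,0.01,0.1,0.08,0,40,0,0,0,0,0,0,0,0,0,0,0,0,0,0,0,0,0,0,0],
)

```text
time: 18.15
tool_pos: [0.5061, -0.1252, 0.0627]
tcp_rot: [1.298, 1.149, -1.298]
ft_force: [-1.2, 0.9, 2.4]
gripper_width: 0.196
```

```bash
python3 - <<'E'
from h import *
o=obs(); p,d,c=shot('wrist','w14.png'); P=pts(c,d,True); P[d==0]=9
L,co=blade(o,P)
m=(abs(L[...,1])<.01)&(L[...,0]>.09)&(L[...,0]<.14)
for x in np.arange(.106,.13,.002):
    k=(abs(L[...,0]-x)<.001)&(abs(L[...,1])<.01); print(round(x,3),np.median(P[...,2][k]).round(4) if k.any() else None,end=' ')
E
```

```text
{'time': 18.15, 'tool_pos': [0.5061, -0.1252, 0.0627], 'tcp_rot': [1.2981, 1.1492, -1.2979], 'ft_force': [-1.1672, 0.901, 2.3577], 'gripper_width': 0.1963}
blade pitch -4.86 roll 0.02 deg, z at mid-blade rel TCP -0.0455, n 6207/6207, rms 0.0007
0.106 0.0149 0.108 0.0149 0.11 0.0147 0.112 0.0144 0.114 0.0119 0.116 0.0115 0.118 0.0113 0.12 0.0109 0.122 0.0108 0.124 0.0109 0.126 0.0107 0.128 0.0105 0.13 0.0115
```

Request:
apply_moves(
  rows=[0,0.03,0.25,-0.022,0,0,0.03,0.25,-0.022,0,0,0.03,0.22,-0.02,0,0,0,0,0,0],
)

```text
time: 18.7
tool_pos: [0.5101, -0.0946, 0.06]
tcp_rot: [1.298, 1.151, -1.296]
ft_force: [1.2, 0.7, 1.6]
gripper_width: 0.198
```

```bash
python3 - <<'E'
from h import *
o=obs(); p,d,c=shot('wrist','w15.png'); P=pts(c,d,True); P[d==0]=9
L,co=blade(o,P,lo=.05,hi=.085)
shot('side','s15.png'); p=load('s15.png')[0]; cv2.imwrite('pics/c15.png',cv2.resize(p[200:290,230:370,::-1],None,fx=5,fy=5,interpolation=cv2.INTER_CUBIC))
E
```

```text
{'time': 18.7, 'tool_pos': [0.5101, -0.0946, 0.06], 'tcp_rot': [1.2981, 1.1506, -1.2956], 'ft_force': [1.1506, 0.7486, 1.6097], 'gripper_width': 0.198}
blade pitch -4.88 roll -0.01 deg, z at mid-blade rel TCP -0.0454, n 4615/4615, rms 0.0007
```

View pics/w15.png

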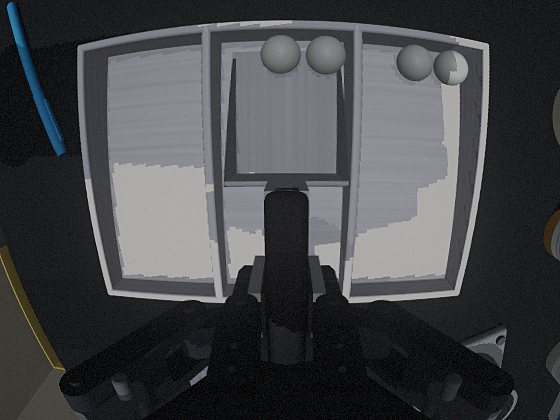

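View pics/c15.png

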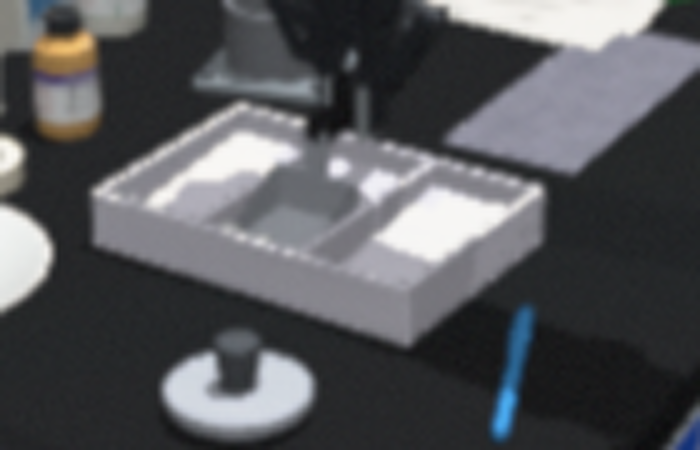

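Request:
apply_moves(
  rows=[0,0.015,0.13,-0.01,0,0,0,0,0,0],
)

```text
time: 19.05
tool_pos: [0.5104, -0.0917, 0.0598]
tcp_rot: [1.298, 1.148, -1.298]
ft_force: [-0.3, -2.1, 5.5]
gripper_width: 0.204
```

```bash
python3 - <<'E'
from h import *
o=obs(); p,d,c=shot('wrist','w16.png'); P=pts(c,d,True); P[d==0]=9
L,co=blade(o,P,lo=.05,hi=.085)
cv2.imwrite('pics/c16.png',cv2.resize(p[20:200,200:380,::-1],None,fx=4,fy=3.3,interpolation=cv2.INTER_CUBIC))
for u,v in [(281,60),(325,60)]:
    for dv in (-6,0,6): print(u,v+dv,L[v+dv,u].round(4),P[v+dv,u,2].round(4))
E
```

```text
{'time': 19.05, 'tool_pos': [0.5104, -0.0917, 0.0598], 'tcp_rot': [1.298, 1.1484, -1.2982], 'ft_force': [-0.3466, -2.142, 5.4717], 'gripper_width': 0.2044}
blade pitch -4.94 roll -0.09 deg, z at mid-blade rel TCP -0.0456, n 4604/4604, rms 0.0007
281 54 [ 0.1071  0.0033 -0.0254] 0.0345
281 60 [ 0.1039  0.0033 -0.0254] 0.0345
281 66 [ 0.1009  0.0034 -0.0269] 0.033
325 54 [ 0.1073 -0.0189 -0.0244] 0.0354
325 60 [ 0.1044 -0.0191 -0.0263] 0.0335
325 66 [ 0.1013 -0.0192 -0.0274] 0.0325
```

View pics/c16.png

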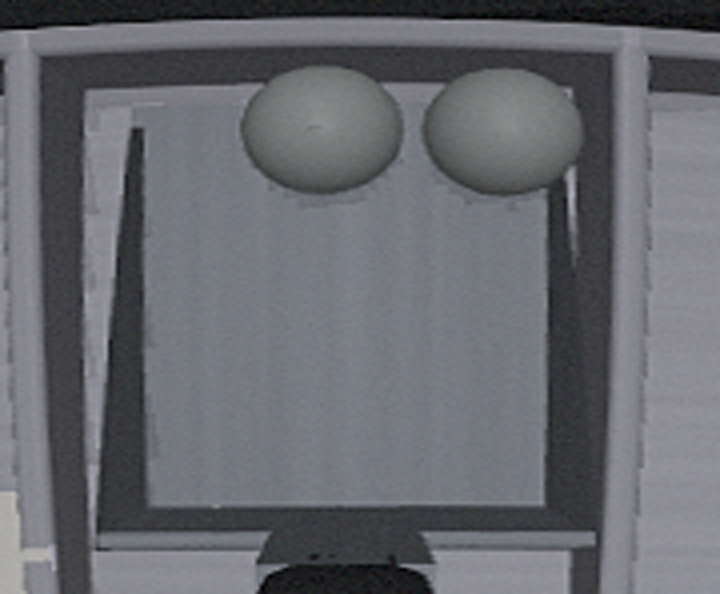

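Request:
apply_moves(
  rows=[0,-0.006,-0.05,-0.05,0,0,-0.006,-0.05,-0.05,0,0,-0.006,-0.05,-0.05,0,0,-0.006,-0.05,-0.05,0,0,0,0,0,0],
)

```text
time: 19.73
tool_pos: [0.5097, -0.1001, 0.0533]
tcp_rot: [1.299, 1.148, -1.298]
ft_force: [-3.4, -1.1, 15.2]
gripper_width: 0.199
```

```bash
python3 - <<'E'
from h import *
o=obs(); p,d,c=shot('wrist','w17.png'); P=pts(c,d,True); P[d==0]=9
L,co=blade(o,P,lo=.06,hi=.085)
cv2.imwrite('pics/c17.png',cv2.resize(p[20:200,200:380,::-1],None,fx=4,fy=3.3,interpolation=cv2.INTER_CUBIC))
E
```

```text
{'time': 19.725, 'tool_pos': [0.5097, -0.1001, 0.0533], 'tcp_rot': [1.2985, 1.1476, -1.2984], 'ft_force': [-3.42, -1.1383, 15.2022], 'gripper_width': 0.1993}
blade pitch 2.65 roll 0.28 deg, z at mid-blade rel TCP -0.0341, n 3685/3685, rms 0.0007
```

View pics/c17.png

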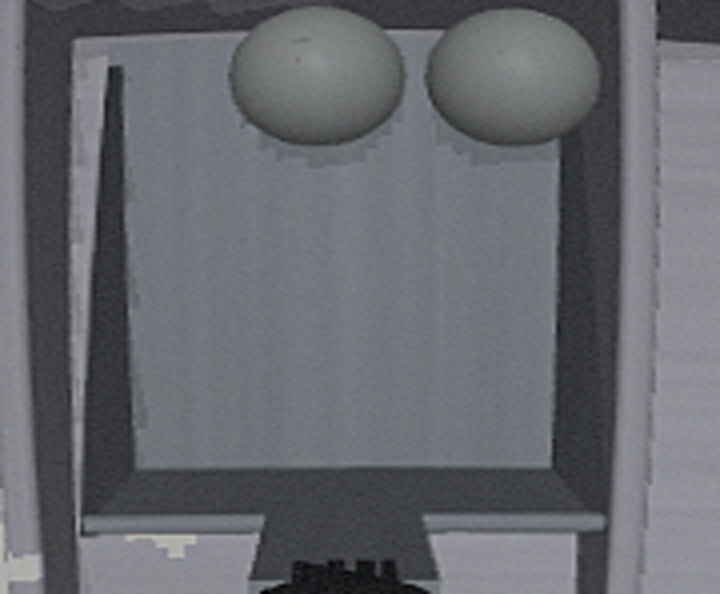

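Request:
apply_moves(
  rows=[0,-0.006,-0.05,-0.05,0,0,-0.006,-0.05,-0.05,0,0,0,0,0,0,0,0,0,0,0],
)

```text
time: 20.27
tool_pos: [0.5091, -0.1043, 0.0491]
tcp_rot: [1.298, 1.147, -1.299]
ft_force: [-3.4, -2.3, 13.1]
gripper_width: 0.199
```

```bash
python3 - <<'E'
from h import *
o=obs(); p,d,c=shot('wrist','w18.png'); P=pts(c,d,True); P[d==0]=9
L,co=blade(o,P,lo=.06,hi=.085)
cv2.imwrite('pics/c18.png',cv2.resize(p[0:200,200:380,::-1],None,fx=4,fy=3,interpolation=cv2.INTER_CUBIC))
E
```

```text
{'time': 20.275, 'tool_pos': [0.5091, -0.1043, 0.0491], 'tcp_rot': [1.2982, 1.1475, -1.2987], 'ft_force': [-3.4355, -2.2564, 13.1268], 'gripper_width': 0.1994}
blade pitch 7.03 roll 0.31 deg, z at mid-blade rel TCP -0.0280, n 1878/1878, rms 0.0007
```

View pics/c18.png

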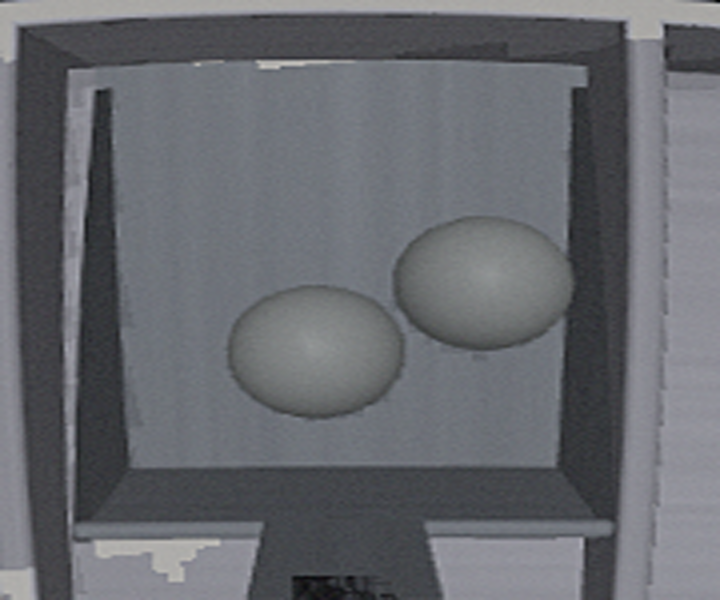

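```bash
python3 - <<'E'
from h import *
p,d,c=load('w7.png'); P=pts(c,d,True); P[d==0]=9
m=big(box(P,(.557,.318),.079,.1,.158)); cs,_=cv2.findContours(m.astype(np.uint8),cv2.RETR_EXTERNAL,cv2.CHAIN_APPROX_NONE); k=max(cs,key=len)[:,0]
W=onz(c,k[:,0],k[:,1],.152,True); print('funnel',np.round(circ(W[:,0],W[:,1]),4),len(k))
E
```

```text
funnel [5.561e-01 3.208e-01 7.420e-02 3.850e+02] 403
```

Request:
apply_moves(
  rows=[0,-0.01,-0.08,0.1,0,0,0,0,0.3,0,0,0,0,0.5,0,0,0,0,0.6,0,0,0,0,0,0],
)

```text
time: 20.95
tool_pos: [0.5094, -0.1066, 0.109]
tcp_rot: [1.299, 1.147, -1.296]
ft_force: [0.1, 0.2, -3.0]
gripper_width: 0.198
```

```bash
python3 - <<'E'
from h import *
o=obs(); p,d,c=shot('wrist','w19.png'); P=pts(c,d,True); P[d==0]=9
L,co=blade(o,P,lo=.085,hi=.108,zc=-.03)
E
```

```text
{'time': 20.95, 'tool_pos': [0.5094, -0.1066, 0.109], 'tcp_rot': [1.299, 1.1466, -1.2962], 'ft_force': [0.1104, 0.1865, -2.9633], 'gripper_width': 0.1983}
blade pitch 5.82 roll 0.07 deg, z at mid-blade rel TCP -0.0295, n 3704/3704, rms 0.0007
```

View pics/w19.png

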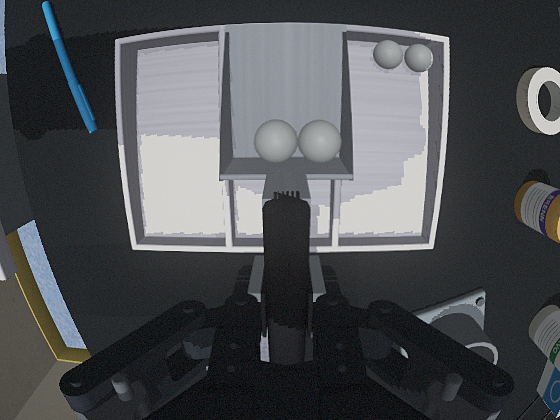

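Request:
apply_moves(
  rows=[0,0,0,0.6,0,0,0,0.1,0.6,0,0,0.05,0.3,0.6,0,0,0.08,0.5,0.4,0,0,0.08,0.6,0.1,0,0,0.08,0.6,0,0,0,0.08,0.6,0,0,0,0.08,0.5,0,0,0,0.05,0.3,0,0,0,0,0.1,0,0],
)

```text
time: 22.25
tool_pos: [0.528, 0.0386, 0.199]
tcp_rot: [1.296, 1.151, -1.298]
ft_force: [0.2, -0.1, -2.2]
gripper_width: 0.195
```

Request:
apply_moves(
  rows=[0,0.05,0.3,0,0,0,0.08,0.5,0,0,0,0.05,0.3,0,0,0,0,0,0,0],
)

```text
time: 22.75
tool_pos: [0.5355, 0.0825, 0.1996]
tcp_rot: [1.297, 1.15, -1.297]
ft_force: [-1.1, -0.3, -2.4]
gripper_width: 0.204
```

```bash
python3 - <<'E'
from h import *
o=obs(); print(jaw(o)[0]); p,d,c=shot('wrist','w20.png'); P=pts(c,d,True); P[d==0]=9
L,co=blade(o,P,lo=.085,hi=.108,zc=-.03)
m=big(box(P,(.557,.318),.079,.1,.158)); cs,_=cv2.findContours(m.astype(np.uint8),cv2.RETR_EXTERNAL,cv2.CHAIN_APPROX_NONE); k=max(cs,key=len)[:,0]
W=onz(c,k[:,0],k[:,1],.152,True); print('funnel',np.round(circ(W[:,0],W[:,1]),4),len(k))
E
```

```text
{'time': 22.75, 'tool_pos': [0.5355, 0.0825, 0.1996], 'tcp_rot': [1.2969, 1.1504, -1.2967], 'ft_force': [-1.1082, -0.3138, -2.3503], 'gripper_width': 0.2042}
-6.856286539515037
blade pitch 5.60 roll 0.17 deg, z at mid-blade rel TCP -0.0294, n 3694/3694, rms 0.0007Traceback (most recent call last):
  File "<stdin>", line 4, in <module>
  File "h.py", line 37, in big
    n,l,st,_=cv2.connectedComponentsWithStats(m.astype(np.uint8),connectivity=8); i=1+np.argmax(st[1:,4]); return l==i
                                                                                      ~~~~~~~~~^^^^^^^^^^
    return _wrapfunc(a, 'argmax', axis=axis, out=out, **kwds)
    return bound(*args, **kwds)
ValueError: attempt to get argmax of an empty sequence
```

View pics/w20.png

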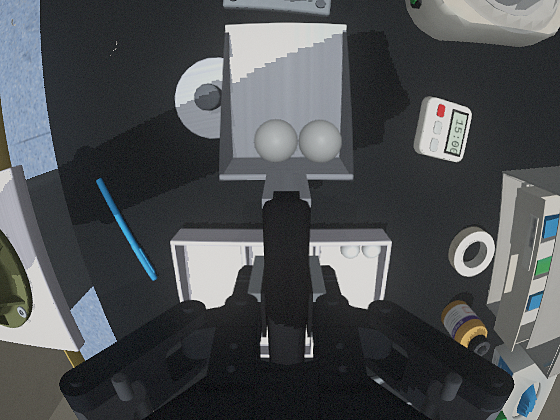

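Request:
apply_moves(
  rows=[0,0.03,0.5,0,0,0,0.06,1,0,0,0,0.06,1,0,0,0,0.06,1,0,0,0,-0.06,-1,0,0,0,-0.04,-0.6,0,0,0,0,0,0,0,0,0,0,0,0],
)

```text
time: 23.8
tool_pos: [0.5401, 0.1574, 0.1997]
tcp_rot: [1.299, 1.149, -1.298]
ft_force: [0.6, 0.8, -1.8]
gripper_width: 0.198
```

```bash
python3 - <<'E'
from h import *
o=obs(); print(jaw(o)[0]); p,d,c=shot('wrist','w21.png'); shot('side','s21.png'); shot('top','t21.png')
P=pts(c,d,True); P[d==0]=9
L,co=blade(o,P,lo=.085,hi=.108,zc=-.03)
E
```

```text
{'time': 23.8, 'tool_pos': [0.5401, 0.1574, 0.1997], 'tcp_rot': [1.299, 1.149, -1.2984], 'ft_force': [0.6123, 0.7789, -1.8463], 'gripper_width': 0.1977}
-7.006622833691179
blade pitch 5.86 roll 0.19 deg, z at mid-blade rel TCP -0.0295, n 3008/3297, rms 0.0007
```

View pics/w21.png

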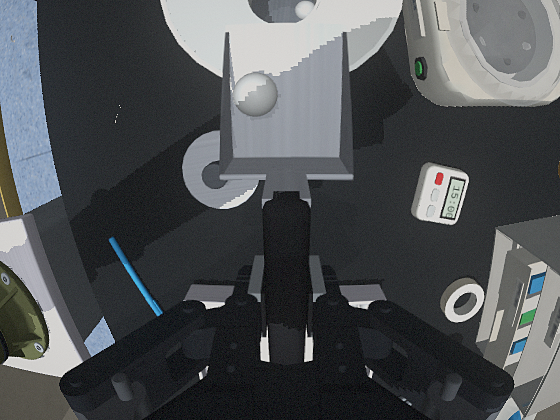

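View pics/s21.png

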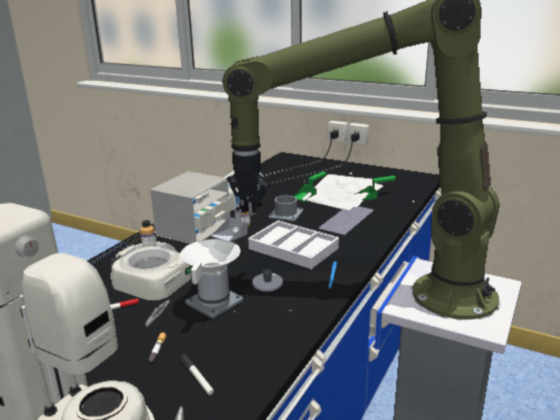

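Request:
apply_moves(
  rows=[0,-0.02,-0.3,0,0,0,-0.03,-0.4,0,0,0,-0.02,-0.3,0,0,0,0,0,0,0,0,0,0,0,0],
)

```text
time: 24.58
tool_pos: [0.5372, 0.1178, 0.1997]
tcp_rot: [1.299, 1.149, -1.298]
ft_force: [-0.9, 0.1, -1.5]
gripper_width: 0.197
```

```bash
python3 - <<'E'
from h import *
o=obs(); print(jaw(o)[0]); p,d,c=shot('wrist','w22.png')
E
```

```text
{'time': 24.575, 'tool_pos': [0.5372, 0.1178, 0.1997], 'tcp_rot': [1.2986, 1.1495, -1.2977], 'ft_force': [-0.8645, 0.0649, -1.4546], 'gripper_width': 0.1974}
-6.959509593716476
```

View pics/w22.png

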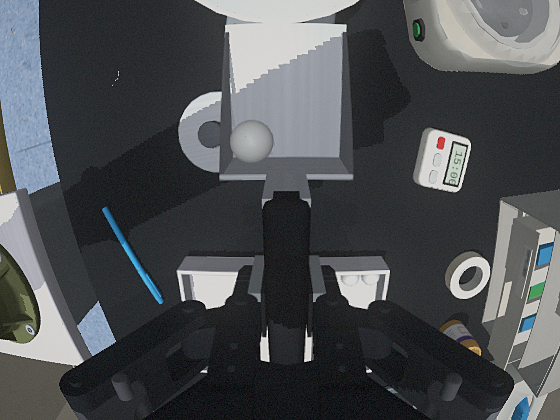

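Request:
apply_moves(
  rows=[0,0.03,0.5,0,0,0,0.06,1,0,0,0,0.06,1,0,0,0,0.06,1,0,0,0,-0.06,-1,0,0,0,-0.06,-1,0,0,0,0,0,0,0,0,0,0,0,0],
)

```text
time: 25.62
tool_pos: [0.5407, 0.1786, 0.1998]
tcp_rot: [1.299, 1.15, -1.297]
ft_force: [-0.7, 1.2, -1.5]
gripper_width: 0.197
```

```bash
python3 - <<'E'
from h import *
o=obs(); print(jaw(o)[0]); p,d,c=shot('wrist','w23.png'); shot('top','t23.png')
p=load('t23.png')[0]; cv2.imwrite('pics/c23.png',cv2.resize(p[150:290,80:300,::-1],None,fx=3.5,fy=3.5,interpolation=cv2.INTER_CUBIC))
E
```

```text
{'time': 25.625, 'tool_pos': [0.5407, 0.1786, 0.1998], 'tcp_rot': [1.2985, 1.1503, -1.2969], 'ft_force': [-0.7018, 1.154, -1.5103], 'gripper_width': 0.1965}
-6.917565582951977
```

View pics/w23.png

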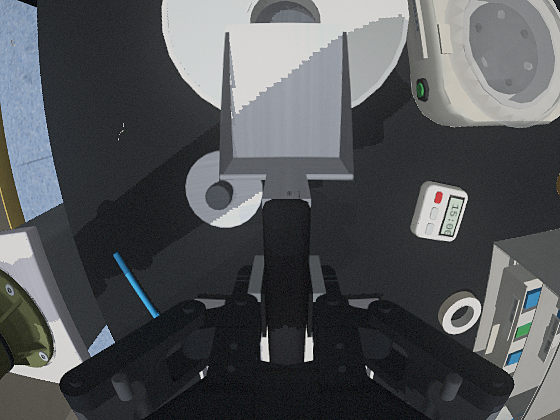

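View pics/c23.png

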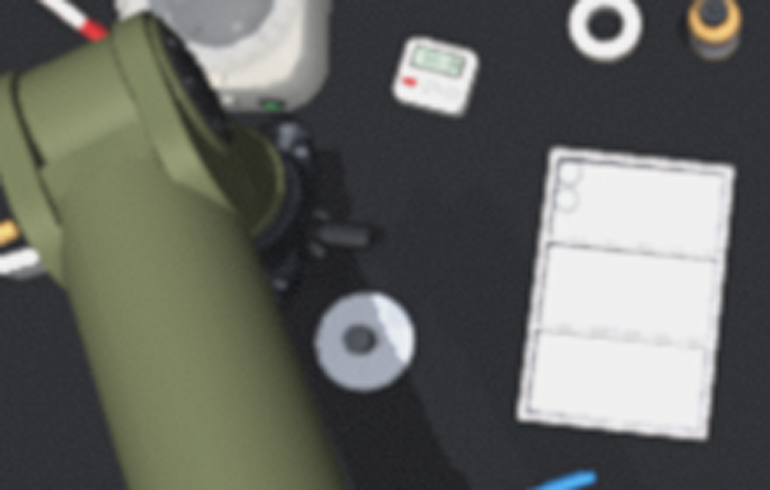

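Request:
apply_moves(
  rows=[0,0,-0.5,0,0,0,0.1,-1,0,0,0,0.15,-1,0,0,0,0.15,-1,0,0,0,0.15,-1,0,0,0,0.15,-1,-0.4,0,0,0.15,-1,-0.4,0,0,0.15,-1,-0.5,0,0,0,-0.7,-0.5,0,0,0,-0.3,-0.2,0],
)

```text
time: 26.98
tool_pos: [0.5802, -0.1633, 0.118]
tcp_rot: [1.298, 1.151, -1.3]
ft_force: [-0.4, 1.0, -1.6]
gripper_width: 0.193
```

Request:
apply_moves(
  rows=[0,0,0,0,0],
)

```text
time: 27.1
tool_pos: [0.5808, -0.1618, 0.1191]
tcp_rot: [1.298, 1.151, -1.298]
ft_force: [-0.3, -0.2, -1.3]
gripper_width: 0.199
```

```bash
cat >> h.py <<'E'
C=np.array([.5122,-.0492]); ET=np.array([.1205,.9927]); NT=np.array([-.9927,.1205])
def tc(o): v=np.array(o['tool_pos'][:2])-C; return v@ET, v@NT
E
python3 - <<'E'
from h import *
o=obs(); print(jaw(o)[0],tc(o)); p,d,c=shot('wrist','w24.png'); P=pts(c,d,True); P[d==0]=9
tray(o,P,c); blade(o,P,zc=-.03)
E
```

```text
{'time': 27.1, 'tool_pos': [0.5808, -0.1618, 0.1191], 'tcp_rot': [1.2983, 1.1507, -1.2982], 'ft_force': [-0.3046, -0.1848, -1.2649], 'gripper_width': 0.1988}
-6.951651896571258 (np.float64(-0.10352909970967751), np.float64(-0.08162983344245162))
tray z 0.0379 5281 ((512.2025756835938, -49.53959655761719), (159.78317260742188, 235.58169555664062), 82.982421875)
blade pitch 5.94 roll 0.25 deg, z at mid-blade rel TCP -0.0294, n 7589/7589, rms 0.0007
```

View pics/w24.png

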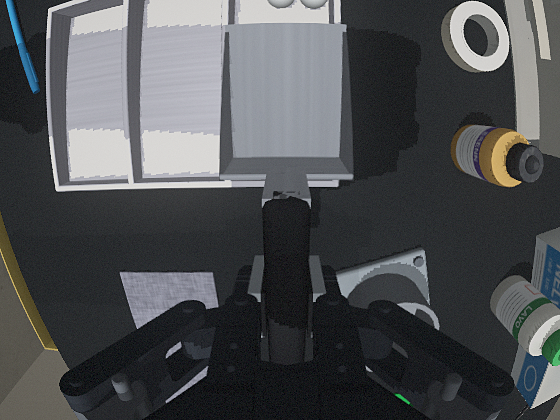

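Request:
apply_moves(
  rows=[0,0.01,0.24,-0.2,0,0,0,0.2,-0.5,0,0,0,0,-0.5,0,0,0,0,-0.3,0,0,0,0,0,0],
)

```text
time: 27.78
tool_pos: [0.5803, -0.1448, 0.0583]
tcp_rot: [1.297, 1.151, -1.3]
ft_force: [-0.0, 0.6, -2.0]
gripper_width: 0.198
```

Request:
apply_moves(
  rows=[0,0,0,-0.05,0,0,0,0,0,0],
)

```text
time: 28.02
tool_pos: [0.5816, -0.1452, 0.0582]
tcp_rot: [1.299, 1.148, -1.298]
ft_force: [0.2, -0.3, -2.3]
gripper_width: 0.201
```

Request:
apply_moves(
  rows=[0,0,0,-0.05,0,0,0,0,0,0],
)

```text
time: 28.28
tool_pos: [0.5811, -0.145, 0.0556]
tcp_rot: [1.298, 1.149, -1.298]
ft_force: [-0.3, 1.3, -1.6]
gripper_width: 0.2
```

Request:
apply_moves(
  rows=[0,0,0,-0.05,0,0,0,0,0,0],
)

```text
time: 28.52
tool_pos: [0.581, -0.1448, 0.0534]
tcp_rot: [1.298, 1.15, -1.298]
ft_force: [-0.4, -0.1, -1.9]
gripper_width: 0.197
```

Request:
apply_moves(
  rows=[0,0,0,-0.03,0,0,0,0,0,0],
)

```text
time: 28.78
tool_pos: [0.5813, -0.145, 0.0529]
tcp_rot: [1.298, 1.149, -1.298]
ft_force: [-2.4, -1.3, 2.1]
gripper_width: 0.202
```

Contact on the heel; release so the scoop settles on the sloped floor, then regrasp.

Request:
apply_moves(
  rows=[40,0,0,0,0,40,0,0,0,0,40,0,0,0,0,40,0,0,0,0],
)

```text
time: 29.28
tool_pos: [0.5812, -0.1448, 0.0523]
tcp_rot: [1.298, 1.149, -1.298]
ft_force: [-0.3, -0.4, 0.4]
gripper_width: 0.4
```

```bash
python3 - <<'E'
from h import *
o=obs(); print(tc(o)); p,d,c=shot('wrist','w25.png'); P=pts(c,d,True); P[d==0]=9
L,co=blade(o,P)
for x in np.arange(.104,.13,.002):
    k=(abs(L[...,0]-x)<.001)&(abs(L[...,1])<.01); print(round(x,3),np.median(P[...,2][k]).round(4) if k.any() else None,end=' ')
E
```

```text
{'time': 29.275, 'tool_pos': [0.5812, -0.1448, 0.0523], 'tcp_rot': [1.2981, 1.1493, -1.298], 'ft_force': [-0.3273, -0.3896, 0.4153], 'gripper_width': 0.4001}
(np.float64(-0.08663260566187748), np.float64(-0.0800112845584089))
blade pitch -5.08 roll 0.01 deg, z at mid-blade rel TCP -0.0343, n 7091/7092, rms 0.0007
0.104 0.0159 0.106 0.0157 0.108 0.0158 0.11 0.0153 0.112 0.0152 0.114 0.015 0.116 0.0146 0.118 0.0148 0.12 0.0145 0.122 0.0142 0.124 0.0141 0.126 0.012 0.128 0.0113 0.13 0.0109
```

View pics/w25.png

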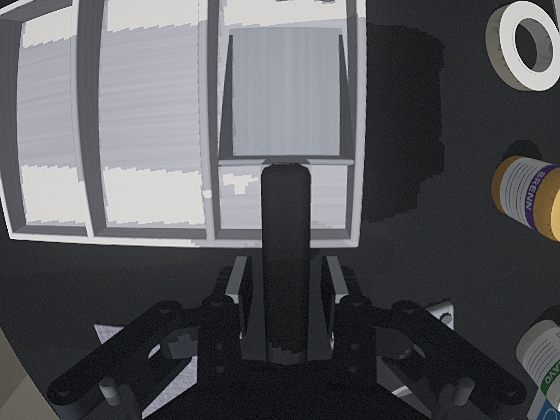

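Request:
apply_moves(
  rows=[40,0.035,0.3,0.27,0,40,0,0,0,0,0,0,0,0,0,0,0,0,0,0,0,0,0,0,0],
)

```text
time: 29.95
tool_pos: [0.5827, -0.1328, 0.0635]
tcp_rot: [1.298, 1.149, -1.298]
ft_force: [-0.9, 0.9, 3.9]
gripper_width: 0.193
```

```bash
python3 - <<'E'
from h import *
o=obs(); print(tc(o)); p,d,c=shot('wrist','w26.png'); P=pts(c,d,True); P[d==0]=9
L,co=blade(o,P)
for x in np.arange(.104,.13,.002):
    k=(abs(L[...,0]-x)<.001)&(abs(L[...,1])<.01); print(round(x,3),np.median(P[...,2][k]).round(4) if k.any() else None,end=' ')
E
```

```text
{'time': 29.95, 'tool_pos': [0.5827, -0.1328, 0.0635], 'tcp_rot': [1.2983, 1.1491, -1.2978], 'ft_force': [-0.9159, 0.8567, 3.8743], 'gripper_width': 0.1933}
(np.float64(-0.07449856477294012), np.float64(-0.08007185988446198))
blade pitch -4.66 roll 0.02 deg, z at mid-blade rel TCP -0.0463, n 6162/6162, rms 0.0007
0.104 0.0153 0.106 0.0151 0.108 0.0149 0.11 0.0148 0.112 0.0147 0.114 0.0116 0.116 0.0113 0.118 0.0111 0.12 0.011 0.122 0.0109 0.124 0.0106 0.126 0.0105 0.128 0.0112 0.13 0.0237
```

Same as in the first bay: advance to the end wall.

Request:
apply_moves(
  rows=[0,0.03,0.25,-0.022,0,0,0.03,0.25,-0.022,0,0,0.03,0.25,-0.022,0,0,0.01,0.1,-0.01,0,0,0,0,0,0],
)

```text
time: 30.62
tool_pos: [0.5873, -0.0999, 0.0608]
tcp_rot: [1.298, 1.147, -1.298]
ft_force: [0.2, -2.1, 4.9]
gripper_width: 0.198
```

```bash
python3 - <<'E'
from h import *
o=obs(); print(tc(o)); p,d,c=shot('wrist','w27.png'); P=pts(c,d,True); P[d==0]=9
L,co=blade(o,P,lo=.05,hi=.085)
m=(L[...,2]>-.035)&(L[...,0]>.08)&(L[...,0]<.125)&(abs(L[...,1])<.034)
for y in (-.02,.0):
    k=m&(abs(L[...,1]-y)<.012); print(len(L[k]), P[k][:,2].max() if k.any() else 0)
cv2.imwrite('pics/c27.png',cv2.resize(p[0:200,200:380,::-1],None,fx=4,fy=3,interpolation=cv2.INTER_CUBIC))
E
```

```text
{'time': 30.625, 'tool_pos': [0.5873, -0.0999, 0.0608], 'tcp_rot': [1.2983, 1.1466, -1.2977], 'ft_force': [0.2316, -2.0938, 4.9245], 'gripper_width': 0.1977}
(np.float64(-0.04125969282004159), np.float64(-0.08068833471557871))
blade pitch -4.97 roll 0.02 deg, z at mid-blade rel TCP -0.0467, n 4553/4553, rms 0.0007
1830 0.04004804102162296
1812 0.040399774752138184
```

View pics/c27.png

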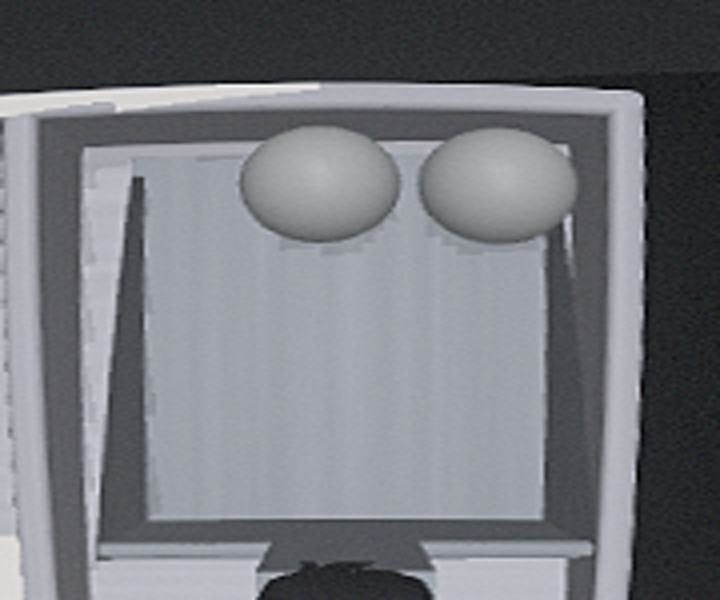

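Request:
apply_moves(
  rows=[0,-0.006,-0.05,-0.05,0,0,-0.006,-0.05,-0.05,0,0,-0.006,-0.05,-0.05,0,0,-0.006,-0.05,-0.05,0,0,-0.006,-0.05,-0.05,0,0,-0.004,-0.04,-0.04,0,0,0,0,0,0,0,0,0,0,0,0,0,0,0,0],
)

```text
time: 31.8
tool_pos: [0.5862, -0.1119, 0.0508]
tcp_rot: [1.299, 1.146, -1.298]
ft_force: [-3.7, -1.6, 14.5]
gripper_width: 0.198
```

```bash
python3 - <<'E'
from h import *
o=obs(); print(tc(o)); p,d,c=shot('wrist','w28.png'); P=pts(c,d,True); P[d==0]=9
L,co=blade(o,P,lo=.085,hi=.108,zc=-.03)
cv2.imwrite('pics/c28.png',cv2.resize(p[0:200,200:380,::-1],None,fx=4,fy=3,interpolation=cv2.INTER_CUBIC))
E
```

```text
{'time': 31.8, 'tool_pos': [0.5862, -0.1119, 0.0508], 'tcp_rot': [1.2988, 1.1456, -1.2979], 'ft_force': [-3.6712, -1.6412, 14.5372], 'gripper_width': 0.1976}
(np.float64(-0.05336263657547592), np.float64(-0.08105176314850972))
blade pitch 6.29 roll 0.25 deg, z at mid-blade rel TCP -0.0302, n 3677/3677, rms 0.0007
```

View pics/c28.png

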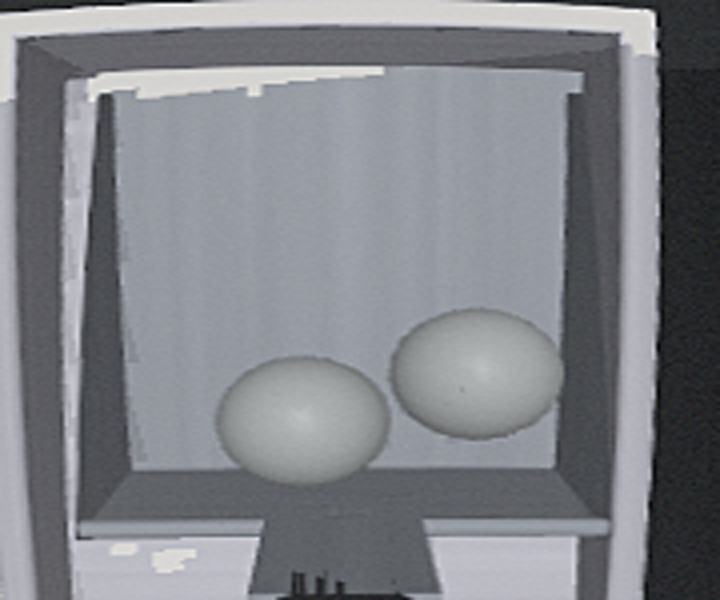

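Request:
apply_moves(
  rows=[0,-0.01,-0.08,0.15,0,0,0,0,0.4,0,0,0,0,0.6,0,0,0,0,0.7,0,0,0,0,0.7,0,0,-0.1,0.2,0.6,0,0,-0.15,0.4,0.4,0,0,-0.2,0.6,0.2,0,0,-0.2,0.7,0,0,0,-0.2,0.7,0,0],
)

```text
time: 33.1
tool_pos: [0.5492, -0.0069, 0.1979]
tcp_rot: [1.296, 1.152, -1.298]
ft_force: [0.2, -1.3, -2.2]
gripper_width: 0.199
```

Request:
apply_moves(
  rows=[0,-0.15,0.7,0,0,0,-0.15,0.7,0,0,0,-0.1,0.7,0,0,0,-0.05,0.6,0,0,0,0,0.4,0,0,0,0,0.2,0,0,0,0,0,0,0,0,0,0,0,0],
)

```text
time: 34.1
tool_pos: [0.5329, 0.1211, 0.1983]
tcp_rot: [1.299, 1.148, -1.3]
ft_force: [0.5, -0.9, -2.1]
gripper_width: 0.201
```

```bash
python3 - <<'E'
from h import *
o=obs(); print(jaw(o)[0]); p,d,c=shot('wrist','w29.png'); P=pts(c,d,True); P[d==0]=9
L,co=blade(o,P,lo=.085,hi=.108,zc=-.03)
E
```

```text
{'time': 34.1, 'tool_pos': [0.5329, 0.1211, 0.1983], 'tcp_rot': [1.2986, 1.1482, -1.2998], 'ft_force': [0.4667, -0.8991, -2.0958], 'gripper_width': 0.2011}
-7.048783586481362
blade pitch 5.05 roll 0.29 deg, z at mid-blade rel TCP -0.0317, n 3587/3587, rms 0.0007
```

View pics/w29.png

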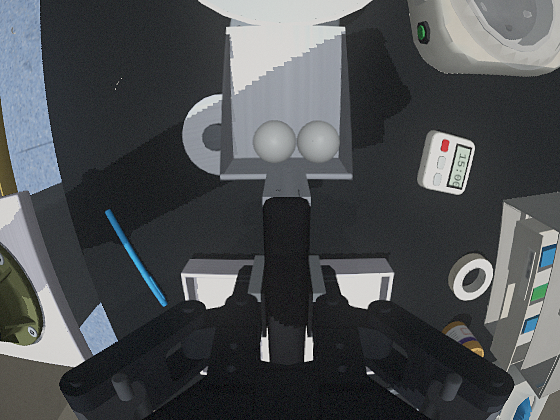

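Request:
apply_moves(
  rows=[0,0.06,0.5,0.05,0,0,0.09,1,0,0,0,0.09,1,0,0,0,0.09,1,0,0,0,-0.06,-1,0,0,0,-0.06,-1,0,0,0,0,0,0,0,0,0,0,0,0],
)

```text
time: 35.15
tool_pos: [0.5414, 0.1821, 0.2007]
tcp_rot: [1.3, 1.149, -1.299]
ft_force: [-0.2, 0.6, -2.0]
gripper_width: 0.196
```

```bash
python3 - <<'E'
from h import *
o=obs(); print(jaw(o)[0]); p,d,c=shot('wrist','w30.png'); shot('top','t30.png')
E
```

```text
{'time': 35.15, 'tool_pos': [0.5414, 0.1821, 0.2007], 'tcp_rot': [1.2997, 1.1488, -1.2985], 'ft_force': [-0.23, 0.6048, -2.0137], 'gripper_width': 0.1964}
-7.0338120232698715
```

View pics/w30.png

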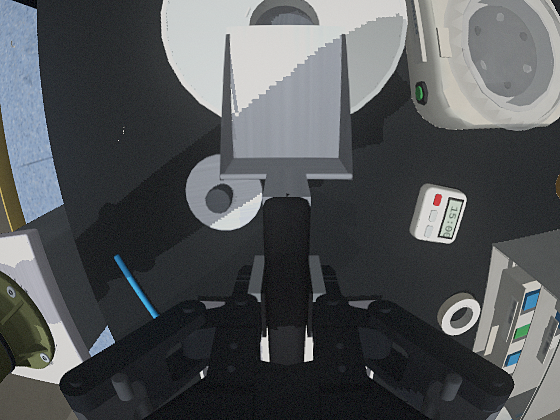

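Request:
apply_moves(
  rows=[0,0,-0.5,0,0,0,-0.15,-1,0,0,0,-0.2,-1,0,0,0,-0.2,-1,0,0,0,-0.2,-1,0,0,0,-0.2,-1,0,0,0,-0.2,-1,0,0,0,-0.2,-1,0,0,0,-0.2,-1,0,0,0,-0.2,-1,0,0],
)

```text
time: 36.5
tool_pos: [0.4717, -0.1979, 0.2008]
tcp_rot: [1.297, 1.15, -1.296]
ft_force: [0.6, -0.3, -2.4]
gripper_width: 0.198
```

Request:
apply_moves(
  rows=[0,-0.2,-1,-0.3,0,0,-0.2,-1,-0.5,0,0,-0.2,-1,-0.5,0,0,-0.1,-0.9,-0.5,0,0,0,-0.6,-0.3,0,0,0,-0.3,0,0,0,0,0,0,0],
)

```text
time: 37.38
tool_pos: [0.4441, -0.3897, 0.117]
tcp_rot: [1.298, 1.149, -1.297]
ft_force: [0.9, 0.3, -1.8]
gripper_width: 0.2
```

```bash
python3 - <<'E'
from h import *
o=obs(); print(jaw(o)[0]); p,d,c=shot('wrist','w31.png'); shot('top','t31.png'); P=pts(c,d,True); P[d==0]=9
L,co=blade(o,P,zc=-.03)
t=load('t31.png')[0]; cv2.imwrite('pics/c31.png',cv2.resize(t[120:300,80:300,::-1],None,fx=3.6,fy=3.3,interpolation=cv2.INTER_CUBIC))
E
```

```text
{'time': 37.375, 'tool_pos': [0.4441, -0.3897, 0.117], 'tcp_rot': [1.2983, 1.1487, -1.2973], 'ft_force': [0.8645, 0.3459, -1.7705], 'gripper_width': 0.1999}
-6.9433051015272405
blade pitch 5.07 roll 0.24 deg, z at mid-blade rel TCP -0.0316, n 7352/7352, rms 0.0007
```

View pics/w31.png

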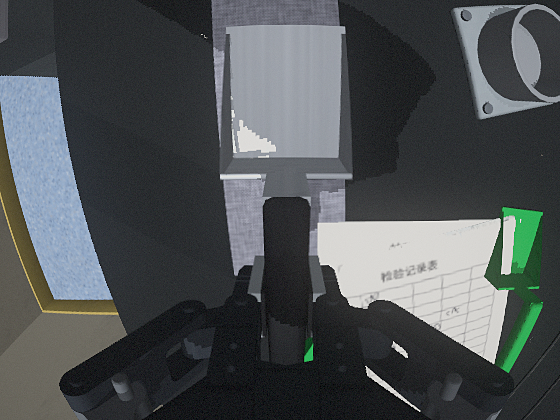

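View pics/c31.png

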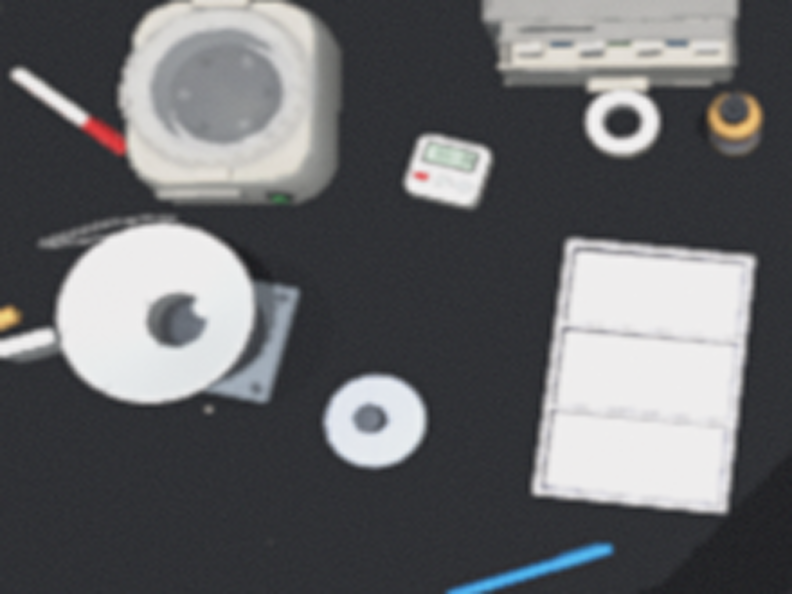

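Request:
apply_moves(
  rows=[0,0.05,0.3,-0.3,0.05,0,0.05,0.3,-0.6,0,0,0,0,-0.6,0,0,0,0,-0.3,0,0,0,0,0,0],
)

```text
time: 38.1
tool_pos: [0.4468, -0.3645, 0.0437]
tcp_rot: [1.293, 1.155, -1.293]
ft_force: [0.5, 0.0, -0.7]
gripper_width: 0.197
```

```bash
python3 - <<'E'
from h import *
o=obs(); print(jaw(o)[0]); p,d,c=shot('wrist','w32.png')
E
```

```text
{'time': 38.1, 'tool_pos': [0.4468, -0.3645, 0.0437], 'tcp_rot': [1.2927, 1.1554, -1.2928], 'ft_force': [0.4607, 0.0108, -0.6629], 'gripper_width': 0.1972}
-6.505843287375662
```

View pics/w32.png

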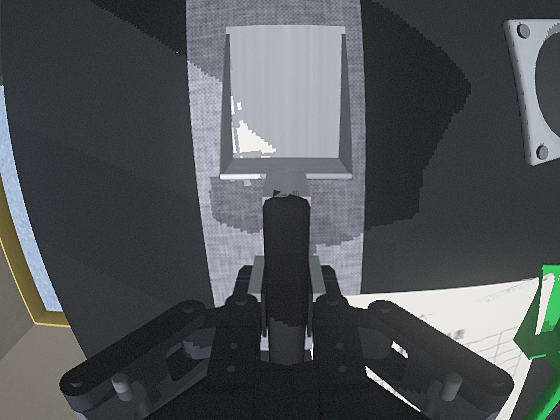

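Request:
apply_moves(
  rows=[0,0,0,-0.07,0,0,0,0,0,0],
)

```text
time: 38.4
tool_pos: [0.4474, -0.366, 0.0423]
tcp_rot: [1.293, 1.152, -1.293]
ft_force: [0.8, 0.0, -3.2]
gripper_width: 0.198
```

Request:
apply_moves(
  rows=[0,0,0,-0.04,0,40,0,0,0,0,40,0,0,0,0,40,0,0,0,0,50,0,0,0.5,0,50,0,0,1,0,50,0,0,1,0,50,0,0,0.5,0,50,0,0,0,0],
)

```text
time: 39.52
tool_pos: [0.4483, -0.3665, 0.1621]
tcp_rot: [1.293, 1.148, -1.292]
ft_force: [-0.1, 0.1, 0.7]
gripper_width: 0.504
```

```bash
python3 - <<'E'
from h import *
o=obs(); print(jaw(o)[0]); p,d,c=shot('wrist','w33.png'); P=pts(c,d,True); P[d==0]=9
h=box(P,(.445,-.355),.08,.058,.085); q=P[h]; W=onz(c,*np.argwhere(h)[:,::-1].T.astype(float),.071,True); print('handle',len(q),np.percentile(q[:,2],[2,50,98]),cv2.minAreaRect((W[:,:2]*1000).astype(np.float32)))
h=box(P,(.455,-.275),.07,.0035,.014)&(p.min(2)>140); h=big(h); q=P[h]; 
A=np.c_[q[:,:2]-q[:,:2].mean(0),np.ones(len(q))]; co=np.linalg.lstsq(A,q[:,2],rcond=None)[0]; print('blade tilt deg',np.degrees(co[:2]),co[2],len(q))
E
```

```text
{'time': 39.525, 'tool_pos': [0.4483, -0.3665, 0.1621], 'tcp_rot': [1.2927, 1.1485, -1.2917], 'ft_force': [-0.1147, 0.1063, 0.7399], 'gripper_width': 0.5038}
-6.559117203905861
handle 2770 [0.06723286 0.07112671 0.07264416] ((447.10858154296875, -359.2872619628906), (93.09002685546875, 17.741748809814453), 83.81259155273438)
blade tilt deg [ 0.05853013 -0.02073861] 0.00597219009010615 4913
```

View pics/w33.png

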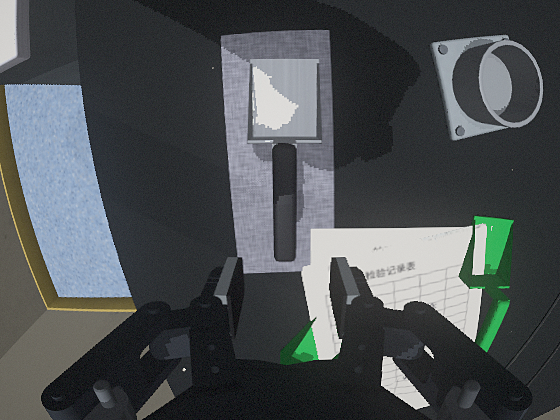

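Request:
apply_moves(
  rows=[50,0,0.5,0.7,0.2,50,0.2,1,0.7,0.3,50,0.3,1,0.7,0.3,50,0.3,1,0.7,0.3,50,0.3,1,0.7,0.3,50,0.3,1,0.5,0.3,50,0.3,1,0.3,0.3,50,0.3,1,0,0.3,50,0.3,1,0,0.3,50,0.3,1,0,0.25],
)

```text
time: 40.83
tool_pos: [0.551, 0.0154, 0.3303]
tcp_rot: [0.996, 1.333, -0.999]
ft_force: [0.3, 0.0, -0.8]
gripper_width: 0.503
```

Request:
apply_moves(
  rows=[50,0.3,1,0,0,50,0.2,1,0,0,50,0.1,1,0,0,50,0,1,0,0,50,0,1,0,0,50,0,0.6,0,0,50,0,0.3,0,0,50,0,0,0,0],
)

```text
time: 41.82
tool_pos: [0.5749, 0.2505, 0.3309]
tcp_rot: [0.996, 1.332, -0.998]
ft_force: [0.3, -0.5, 0.4]
gripper_width: 0.499
```

```bash
python3 - <<'E'
from h import *
o=obs(); print(jaw(o)[0]); p,d,c=shot('wrist','w34.png'); P=pts(c,d,True); P[d==0]=9
m=box(P,(.557,.318),.079,.1,.158); m=big(m); cs,_=cv2.findContours(m.astype(np.uint8),cv2.RETR_EXTERNAL,cv2.CHAIN_APPROX_NONE); k=max(cs,key=len)[:,0]
W=onz(c,k[:,0],k[:,1],.152,True); print('funnel',np.round(circ(W[:,0],W[:,1]),4),len(k))
m=box(P,(.53,.41),.07,.156,.19); W=onz(c,*np.argwhere(m)[:,::-1].T.astype(float),.168,True)
print('fin',m.sum(),np.median(P[m][:,2]) if m.any() else 0,cv2.minAreaRect((W[:,:2]*1000).astype(np.float32)) if m.any() else 0)
E
```

```text
{'time': 41.825, 'tool_pos': [0.5749, 0.2505, 0.3309], 'tcp_rot': [0.9959, 1.3317, -0.9984], 'ft_force': [0.2678, -0.4797, 0.3525], 'gripper_width': 0.4989}
16.310007759835745
funnel [5.562e-01 3.211e-01 7.430e-02 4.250e+02] 425
fin 511 0.1679821151424014 ((531.34423828125, 409.2244873046875), (11.142471313476562, 40.66945266723633), 16.258699417114258)
```

View pics/w34.png

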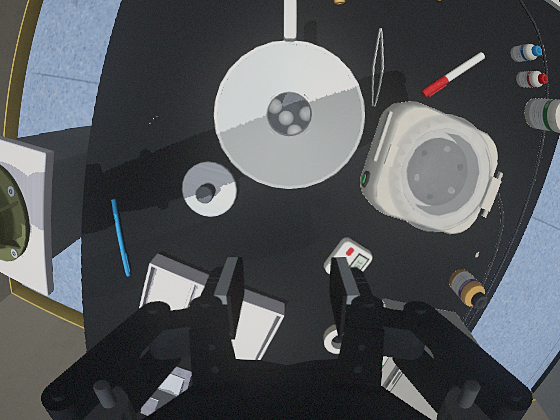

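Request:
apply_moves(
  rows=[60,-0.2,0.6,0,0,60,-0.3,1,0,0,60,-0.3,1,0,0,60,-0.32,0.9,0,0,60,0,0.6,0,0,60,0,0,-0.5,0,60,0,0,-1,0,60,0,0,-1,0,60,0,0,-0.6,0,60,0,0,0,0],
)

```text
time: 43.12
tool_pos: [0.5308, 0.4113, 0.2057]
tcp_rot: [0.996, 1.329, -1.004]
ft_force: [0.4, 0.4, 1.1]
gripper_width: 0.601
```

```bash
python3 - <<'E'
from h import *
o=obs(); print(jaw(o)[0]); p,d,c=shot('wrist','w35.png'); P=pts(c,d,True); P[d==0]=9
m=box(P,(.53,.41),.05,.16,.178); W=onz(c,*np.argwhere(m)[:,::-1].T.astype(float),.168,True)
print('fin',m.sum(),cv2.minAreaRect((W[:,:2]*1000).astype(np.float32)))
E
```

```text
{'time': 43.125, 'tool_pos': [0.5308, 0.4113, 0.2057], 'tcp_rot': [0.9959, 1.329, -1.0037], 'ft_force': [0.381, 0.3933, 1.0517], 'gripper_width': 0.6008}
16.09568114887498
fin 1353 ((529.156005859375, 414.6215515136719), (11.568625450134277, 45.861656188964844), 16.625328063964844)
```

View pics/w35.png

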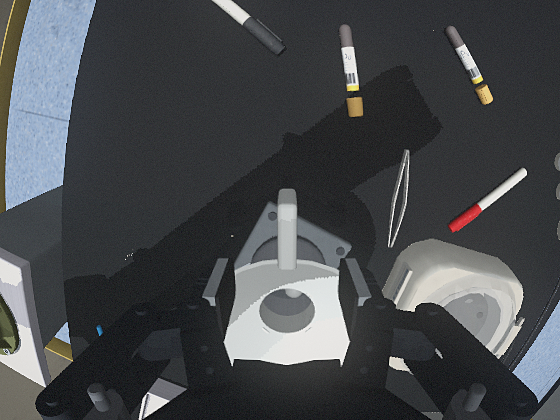

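Request:
apply_moves(
  rows=[60,-0.02,0.06,-0.6,0,60,0,0,-0.7,0,60,0,0,-0.44,0,60,0,0,0,0],
)

```text
time: 43.68
tool_pos: [0.5297, 0.4161, 0.1382]
tcp_rot: [0.997, 1.33, -0.999]
ft_force: [-0.1, -0.8, 0.2]
gripper_width: 0.6
```

```bash
python3 - <<'E'
from h import *
o=obs(); print(jaw(o)[0]); p,d,c=shot('wrist','w36.png')
cv2.imwrite('pics/c36.png',p[180:420,140:440,::-1])
E
```

```text
{'time': 43.675, 'tool_pos': [0.5297, 0.4161, 0.1382], 'tcp_rot': [0.9974, 1.3299, -0.9993], 'ft_force': [-0.1111, -0.8204, 0.2439], 'gripper_width': 0.5999}
16.207614595132707
```

View pics/c36.png

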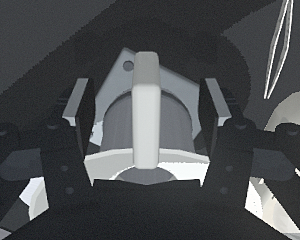

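Request:
apply_moves(
  rows=[60,0,-0.05,-0.07,0,0,0,0,0,0,0,0,0,0,0,0,0,0,0,0,0,0,0,0,0],
)

```text
time: 44.35
tool_pos: [0.5297, 0.4149, 0.1362]
tcp_rot: [0.998, 1.33, -0.997]
ft_force: [-0.3, -0.3, 1.2]
gripper_width: 0.131
```

Request:
apply_moves(
  rows=[0,0,0,0.2,0,0,0,0,0.3,0,0,0,0,0.3,0,0,0,0,0.4,0,0,0,0,0.4,0,0,0,0,0,0],
)

```text
time: 45.1
tool_pos: [0.5303, 0.4156, 0.2021]
tcp_rot: [1.001, 1.329, -0.995]
ft_force: [-0.1, -0.2, -1.4]
gripper_width: 0.129
```

```bash
python3 - <<'E'
from h import *
o=obs(); print(jaw(o)[0]); p,d,c=shot('side','s37.png'); shot('top','t37.png')
cv2.imwrite('pics/c37.png',cv2.resize(p[170:310,150:280,::-1],None,fx=5,fy=4.2,interpolation=cv2.INTER_CUBIC))
E
```

```text
{'time': 45.1, 'tool_pos': [0.5303, 0.4156, 0.2021], 'tcp_rot': [1.0006, 1.329, -0.9949], 'ft_force': [-0.091, -0.1708, -1.3621], 'gripper_width': 0.1292}
16.23955957002057
```

View pics/c37.png

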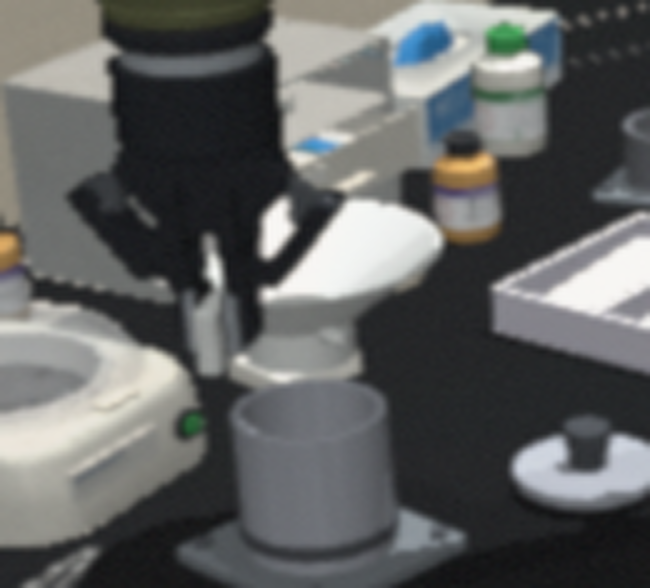

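Request:
apply_moves(
  rows=[0,0,-0.3,0,0,0,0,-0.6,0,0,0,0,-0.9,0,0,0,0.1,-1,0,0,0,0.2,-1,0,0,0,0.3,-1,0,0,0,0.3,-1,0,0,0,0.3,-1,0,0,0,0.3,-1,0,0,0,0.3,-1,0,0],
)

```text
time: 46.45
tool_pos: [0.6011, 0.0602, 0.1991]
tcp_rot: [0.998, 1.33, -1.0]
ft_force: [-0.3, 1.4, -1.4]
gripper_width: 0.131
```

Request:
apply_moves(
  rows=[0,0.3,-1,0,0,0,0.2,-1,0,0,0,0.2,-1,0,0,0,0.1,-1,0,0,0,0,-0.9,0,0,0,0,-0.6,0,0,0,0,-0.3,0,0,0,0,0,0,0],
)

```text
time: 47.45
tool_pos: [0.6334, -0.1694, 0.1995]
tcp_rot: [0.999, 1.33, -0.998]
ft_force: [1.3, 0.2, -0.8]
gripper_width: 0.132
```

```bash
python3 - <<'E'
from h import *
o=obs(); print(jaw(o)[0]); shot('wrist','w38.png'); shot('top','t38.png')
p,d,c=load('t38.png'); P=pts(c,d); P[d==0]=9
T=np.array(o['tool_pos']); F=T[:2]+[.0265,-.0938]
w=big(box(P,F,.1,.18,.24)&(p.min(2)>110)); cs,_=cv2.findContours(w.astype(np.uint8),cv2.RETR_EXTERNAL,cv2.CHAIN_APPROX_NONE); k=max(cs,key=len)[:,0]
W=onz(c,k[:,0],k[:,1],T[2]-.029+.045); print('rim',np.round(circ(W[:,0],W[:,1]),4),'exp',F)
E
```

```text
{'time': 47.45, 'tool_pos': [0.6334, -0.1694, 0.1995], 'tcp_rot': [0.9986, 1.3304, -0.9983], 'ft_force': [1.3253, 0.2376, -0.7838], 'gripper_width': 0.1318}
16.205221218916343
rim [ 0.6595 -0.2857  0.0547 38.    ] exp [ 0.65987924 -0.26322099]
```

View pics/w38.png

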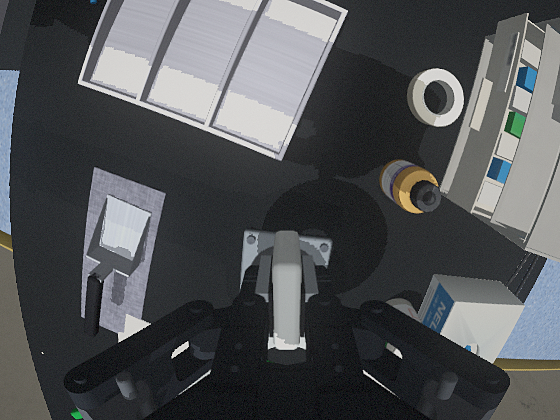

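Request:
apply_moves(
  rows=[0,0.02,-0.3,-0.3,0,0,0,0,-0.7,0,0,0,0,-0.7,0,0,0,0,-0.3,0,0,0,0,0,0],
)

```text
time: 48.18
tool_pos: [0.6338, -0.1811, 0.1186]
tcp_rot: [0.997, 1.332, -0.998]
ft_force: [0.3, -0.7, -1.2]
gripper_width: 0.129
```

```bash
python3 - <<'E'
from h import *
o=obs(); print(jaw(o)[0]); p,d,c=shot('side','s39.png'); shot('top','t39.png'); shot('wrist','w39.png')
cv2.imwrite('pics/c39.png',cv2.resize(p[160:240,240:340,::-1],None,fx=7,fy=7,interpolation=cv2.INTER_CUBIC))
E
```

```text
{'time': 48.175, 'tool_pos': [0.6338, -0.1811, 0.1186], 'tcp_rot': [0.9973, 1.3321, -0.9984], 'ft_force': [0.331, -0.7062, -1.2167], 'gripper_width': 0.1295}
16.265861763109196
```

View pics/c39.png

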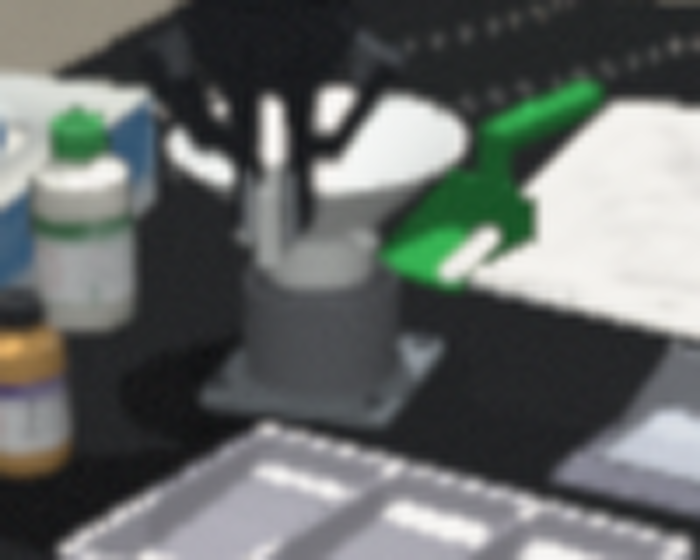

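Spout is centred over the cup; lower in steps.

Request:
apply_moves(
  rows=[0,0,0,-0.2,0,0,0,0,-0.2,0,0,0,0,0,0],
)

```text
time: 48.7
tool_pos: [0.6336, -0.1812, 0.1026]
tcp_rot: [0.998, 1.332, -0.999]
ft_force: [-0.3, -1.3, -1.0]
gripper_width: 0.133
```

Request:
apply_moves(
  rows=[0,0,0,-0.15,0,0,0,0,-0.13,0,0,0,0,0,0],
)

```text
time: 49.08
tool_pos: [0.6339, -0.1812, 0.0918]
tcp_rot: [0.998, 1.331, -0.998]
ft_force: [0.1, -0.1, -2.0]
gripper_width: 0.126
```

Request:
apply_moves(
  rows=[0,0,0,-0.06,0,0,0,0,0,0],
)

```text
time: 49.32
tool_pos: [0.6344, -0.1813, 0.0901]
tcp_rot: [0.998, 1.33, -0.998]
ft_force: [-0.3, 0.2, -0.8]
gripper_width: 0.134
```

Request:
apply_moves(
  rows=[0,0,0,-0.03,0,0,0,0,0,0],
)

```text
time: 49.58
tool_pos: [0.6346, -0.1813, 0.0894]
tcp_rot: [0.998, 1.329, -0.998]
ft_force: [-0.4, 0.5, -0.4]
gripper_width: 0.132
```

Request:
apply_moves(
  rows=[0,0,0,-0.04,0,0,0,0,0,0],
)

```text
time: 49.82
tool_pos: [0.6348, -0.1811, 0.0889]
tcp_rot: [0.998, 1.329, -0.998]
ft_force: [-3.5, 1.2, 6.2]
gripper_width: 0.134
```

Seated contact (≈7 N). Release and rise.

Request:
apply_moves(
  rows=[25,0,0,0,0,60,0,0,0,0,60,0,0,0,0,60,0,0,0.3,0,60,0,0,1,0,60,0,0,1,0,60,0,0,1,0,60,0,0,1,0,60,0,0,0.5,0,60,0,0,0,0],
)

```text
time: 51.08
tool_pos: [0.6351, -0.1813, 0.2809]
tcp_rot: [0.998, 1.327, -0.997]
ft_force: [0.7, -0.7, 0.5]
gripper_width: 0.602
```

```bash
python3 - <<'E'
from h import *
o=obs(); print(jaw(o)[0]); p,d,c=shot('side','s40.png'); 
cv2.imwrite('pics/c40.png',cv2.resize(p[160:240,240:340,::-1],None,fx=7,fy=7,interpolation=cv2.INTER_CUBIC))
p,d,c=shot('wrist','w40.png'); P=pts(c,d,True); P[d==0]=9
m=box(P,(.63,-.18),.06,.113,.14); q=P[m]; print('fin z',np.percentile(q[:,2],[10,50,90]).round(4)); W=onz(c,*np.argwhere(m)[:,::-1].T.astype(float),.121,True); print(cv2.minAreaRect((W[:,:2]*1000).astype(np.float32)))
p,d,c=shot('top','t40.png')
cv2.imwrite('pics/c40t.png',cv2.resize(p[130:300,100:400,::-1],None,fx=2.6,fy=2.6,interpolation=cv2.INTER_CUBIC))
P=pts(c,d); P[d==0]=9
m=box(P,(.457,.15),.06,.01,.03); q=P[m]; print(' lid disc top',np.round(circ(q[:,0],q[:,1]),4),len(q),(q[:,:2].max(0)+q[:,:2].min(0))/2)
E
```

```text
{'time': 51.075, 'tool_pos': [0.6351, -0.1813, 0.2809], 'tcp_rot': [0.9982, 1.3272, -0.9965], 'ft_force': [0.7374, -0.7362, 0.5094], 'gripper_width': 0.6023}
16.248790131945647
fin z [0.119  0.1211 0.1221]
((634.6295776367188, -181.8640594482422), (11.653608322143555, 45.64104461669922), 15.910743713378906)
 lid disc top [4.707e-01 1.737e-01 3.040e-02 1.610e+02] 431 [0.47215355 0.17254825]
```

View pics/c40.png

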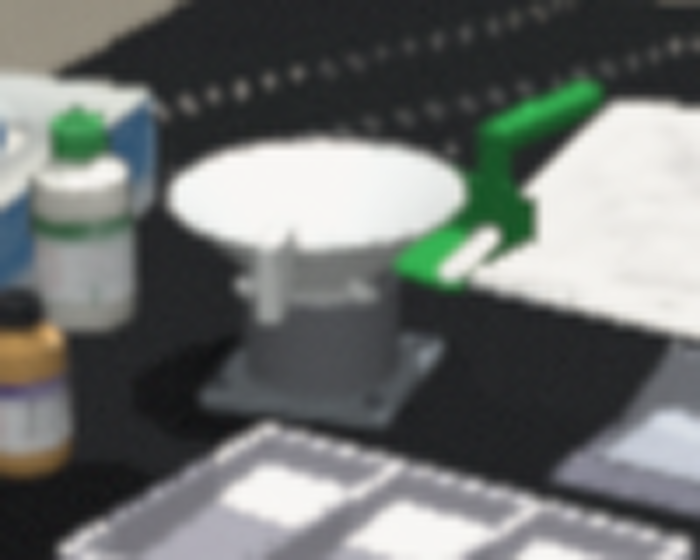

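View pics/c40t.png

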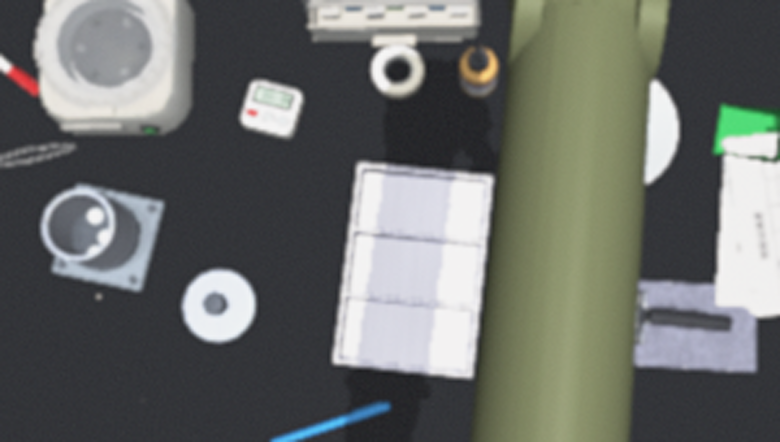

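Request:
apply_moves(
  rows=[60,0,0.5,0,0,60,-0.5,1,0,0,60,-0.5,1,0,0,60,-0.5,1,0,0,60,-0.5,1,-0.3,0,60,-0.5,1,-0.4,0,60,-0.5,1,-0.4,0,60,-0.5,0.7,-0.4,0,60,-0.4,0.4,-0.3,0,60,0,0,0,0],
)

```text
time: 52.48
tool_pos: [0.4759, 0.1249, 0.206]
tcp_rot: [0.993, 1.333, -0.996]
ft_force: [0.9, -0.3, 0.5]
gripper_width: 0.6
```

```bash
python3 - <<'E'
from h import *
o=obs(); print(jaw(o)[0]); p,d,c=shot('wrist','w41.png'); P=pts(c,d,True); P[d==0]=9
m=big(box(P,(.472,.176),.07,.012,.022)); cs,_=cv2.findContours(big(box(P,(.472,.176),.07,.010,.06)).astype(np.uint8),cv2.RETR_EXTERNAL,cv2.CHAIN_APPROX_NONE); k=max(cs,key=len)[:,0]; W=onz(c,k[:,0],k[:,1],.017,True); print('lid disc',np.round(circ(W[:,0],W[:,1]),4),len(k), np.median(P[m][:,2]))
m=big(box(P,(.472,.176),.04,.042,.052)); q=P[m]; cs,_=cv2.findContours(m.astype(np.uint8),cv2.RETR_EXTERNAL,cv2.CHAIN_APPROX_NONE); k=max(cs,key=len)[:,0]; W=onz(c,k[:,0],k[:,1],.047,True); print('knob',np.round(circ(W[:,0],W[:,1]),4),np.median(q[:,2]),len(q))
E
```

```text
{'time': 52.475, 'tool_pos': [0.4759, 0.1249, 0.206], 'tcp_rot': [0.9927, 1.3335, -0.9963], 'ft_force': [0.8532, -0.2808, 0.5257], 'gripper_width': 0.5999}
16.51557082320209
lid disc [4.732e-01 1.823e-01 4.110e-02 2.300e+02] 230 0.017402715915921962
knob [4.731e-01 1.823e-01 1.220e-02 7.400e+01] 0.04730544266098813 571
```

View pics/w41.png

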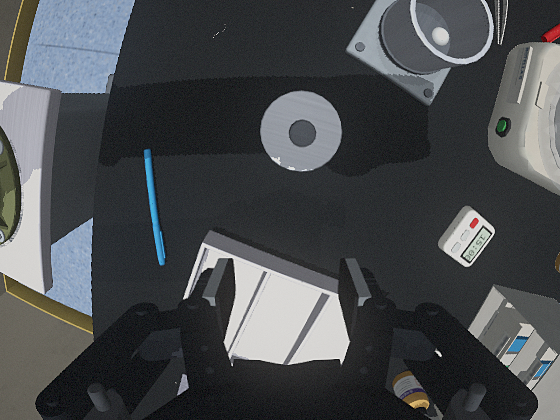

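Request:
apply_moves(
  rows=[60,-0.03,0.7,-0.2,0,60,-0.04,0.73,-0.8,0,60,0,0,-1,0,60,0,0,-1,0,60,0,0,-0.2,0,60,0,0,0,0],
)

```text
time: 53.28
tool_pos: [0.4764, 0.1797, 0.0799]
tcp_rot: [0.999, 1.33, -0.998]
ft_force: [0.3, 0.2, 0.7]
gripper_width: 0.6
```

```bash
python3 - <<'E'
from h import *
o=obs(); print(jaw(o)[0]); p,d,c=shot('wrist','w42.png'); P=pts(c,d,True); P[d==0]=9
m=big(box(P,(.472,.182),.04,.042,.052)); q=P[m]; cs,_=cv2.findContours(m.astype(np.uint8),cv2.RETR_EXTERNAL,cv2.CHAIN_APPROX_NONE); k=max(cs,key=len)[:,0]; W=onz(c,k[:,0],k[:,1],.047,True); print('knob',np.round(circ(W[:,0],W[:,1]),4),np.median(q[:,2]),len(q))
E
```

```text
{'time': 53.275, 'tool_pos': [0.4764, 0.1797, 0.0799], 'tcp_rot': [0.9992, 1.3298, -0.9983], 'ft_force': [0.2646, 0.1959, 0.7328], 'gripper_width': 0.5999}
16.177041465216174
knob [4.730e-01 1.836e-01 1.260e-02 1.180e+02] 0.04729991287212326 1385
```

View pics/w42.png

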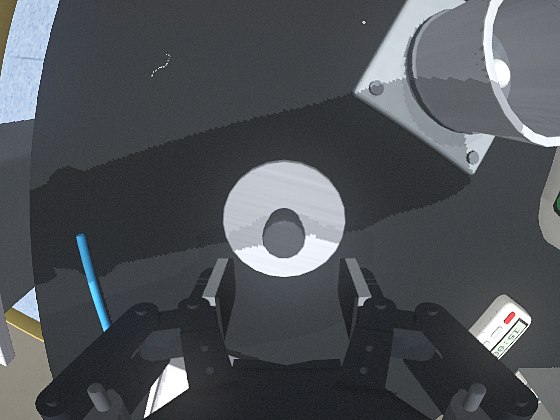

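Request:
apply_moves(
  rows=[60,-0.08,0.09,-0.5,0,60,0,0,-0.6,0,60,0,0,-0.32,0,60,0,0,0,0],
)

```text
time: 53.82
tool_pos: [0.4727, 0.1834, 0.0229]
tcp_rot: [0.998, 1.33, -0.998]
ft_force: [-0.7, -0.1, 0.1]
gripper_width: 0.595
```

Request:
apply_moves(
  rows=[0,0,0,0,0,0,0,0,0,0,0,0,0,0,0,0,0,0,0,0],
)

```text
time: 54.32
tool_pos: [0.4736, 0.1839, 0.0239]
tcp_rot: [0.999, 1.328, -0.996]
ft_force: [-0.9, -0.9, 6.9]
gripper_width: 0.283
```

Request:
apply_moves(
  rows=[0,0,0,0.2,0,0,0,0,0.5,0,0,0,0,0.8,0,0,0,0,0.8,0,0,0,0,0.8,0,0,0,0,0.5,0,0,0,0,0,0],
)

```text
time: 55.2
tool_pos: [0.4735, 0.1841, 0.169]
tcp_rot: [1.0, 1.327, -0.995]
ft_force: [1.0, 0.0, -1.9]
gripper_width: 0.281
```

```bash
python3 - <<'E'
from h import *
o=obs(); print(jaw(o)[0]); p,d,c=shot('wrist','w43.png'); P=pts(c,d,True); P[d==0]=9
m=box(P,(.557,.318),.06,.1,.115); q=P[m]; print('jar wrist',np.round(circ(q[:,0],q[:,1]),4),len(q),np.median(q[:,2]))
T=o['tool_pos']
m=big(box(P,T[:2],.06,T[2]-.016,T[2]+.0)); q=P[m]; A=np.c_[q[:,:2]-T[:2],np.ones(len(q))]; co=np.linalg.lstsq(A,q[:,2]-T[2],rcond=None)[0]; print('lid tilt',np.degrees(co[:2]),co[2],len(q))
W=q; print(np.round(circ(W[:,0],W[:,1]),4), T)
E
```

```text
{'time': 55.2, 'tool_pos': [0.4735, 0.1841, 0.169], 'tcp_rot': [0.9999, 1.3266, -0.9947], 'ft_force': [1.0108, 0.0467, -1.8848], 'gripper_width': 0.2811}
16.248555079088135
jar wrist [5.566e-01 3.184e-01 3.710e-02 2.779e+03] 2783 0.10678830913405318
lid tilt [ 0.47331949 -1.09565854] -0.006253455569138605 10146
[4.711e-01 1.903e-01 2.930e-02 3.249e+03] [0.47354775 0.18413326 0.16901223]
```

View pics/w43.png

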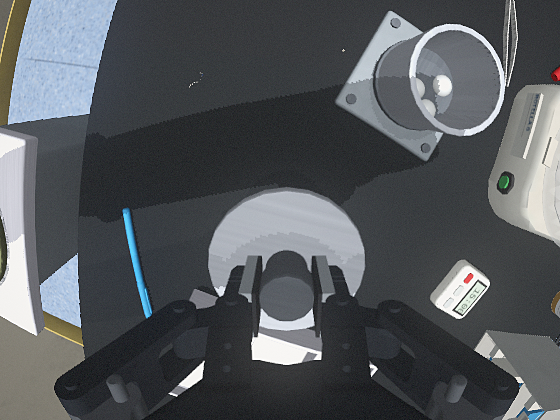

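Request:
apply_moves(
  rows=[0,0.3,0.2,0,0,0,0.5,0.4,0,0,0,0.5,0.4,0,0,0,0.4,0.3,0,0,0,0,0,0,0],
)

```text
time: 55.88
tool_pos: [0.5399, 0.2362, 0.165]
tcp_rot: [0.996, 1.333, -0.998]
ft_force: [-0.6, -0.8, -1.3]
gripper_width: 0.279
```

```bash
python3 - <<'E'
from h import *
o=obs(); print(jaw(o)[0]); p,d,c=shot('wrist','w44.png'); P=pts(c,d,True); P[d==0]=9
m=box(P,(.557,.318),.06,.1,.115); q=P[m]; print('jar wrist',np.round(circ(q[:,0],q[:,1]),4),len(q),np.median(q[:,2]))
W=onz(c,*np.argwhere(m)[:,::-1].T.astype(float),.107,True); print(np.round(circ(W[:,0],W[:,1]),4))
E
```

```text
{'time': 55.875, 'tool_pos': [0.5399, 0.2362, 0.165], 'tcp_rot': [0.9965, 1.3334, -0.9983], 'ft_force': [-0.5662, -0.7714, -1.3384], 'gripper_width': 0.2788}
16.31091879229444
jar wrist [5.572e-01 3.192e-01 3.680e-02 3.248e+03] 3248 0.10707876167244842
[5.571e-01 3.191e-01 3.660e-02 3.247e+03]
```

View pics/w44.png

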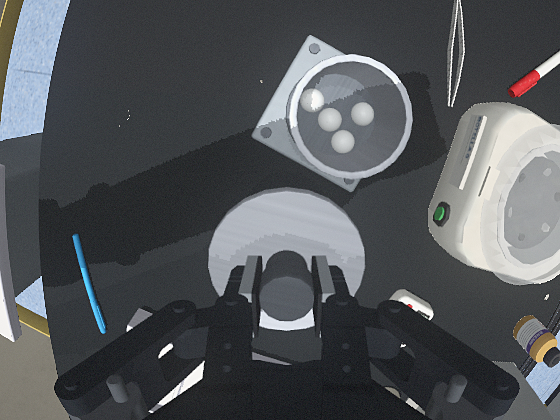

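Request:
apply_moves(
  rows=[0,0.1,0.4,0,0,0,0.12,0.6,0,0,0,0.12,0.6,0,0,0,0.1,0.49,0,0,0,0,0,-0.3,0,0,0,0,0,0],
)

```text
time: 56.68
tool_pos: [0.557, 0.3177, 0.1527]
tcp_rot: [0.995, 1.331, -1.001]
ft_force: [-1.0, -0.7, -1.5]
gripper_width: 0.28
```

```bash
python3 - <<'E'
from h import *
o=obs(); print(jaw(o)[0]); p,d,c=shot('side','s45.png'); shot('top','t45.png')
cv2.imwrite('pics/c45.png',cv2.resize(p[200:320,150:280,::-1],None,fx=6,fy=5,interpolation=cv2.INTER_CUBIC))
E
```

```text
{'time': 56.675, 'tool_pos': [0.557, 0.3177, 0.1527], 'tcp_rot': [0.9951, 1.3306, -1.001], 'ft_force': [-0.9774, -0.6689, -1.5398], 'gripper_width': 0.2799}
16.23628125687127
```

View pics/c45.png

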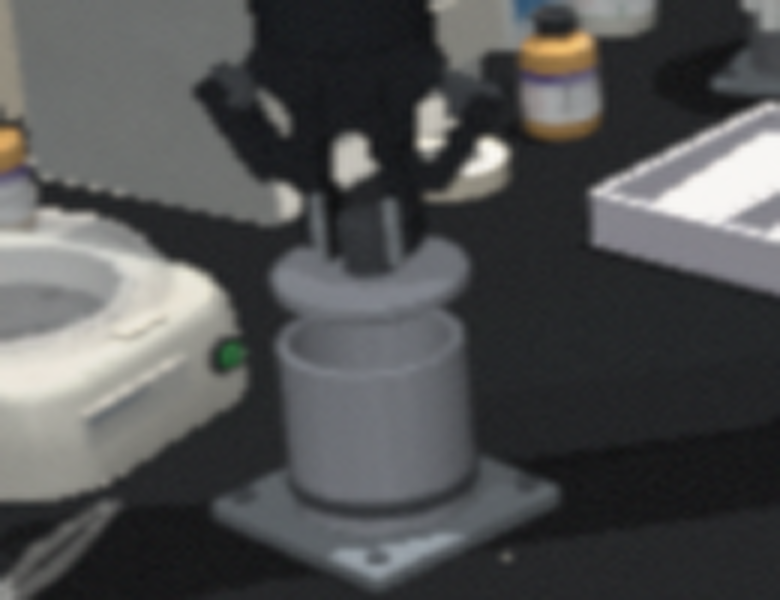

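Request:
apply_moves(
  rows=[0,0,0.05,-0.2,0,0,0,0,-0.25,0,0,0,0,0,0],
)

```text
time: 57.15
tool_pos: [0.5574, 0.3203, 0.1352]
tcp_rot: [0.996, 1.331, -1.0]
ft_force: [-0.1, -0.4, -1.2]
gripper_width: 0.28
```

Request:
apply_moves(
  rows=[0,0,0,-0.1,0,0,0,0,0,0],
)

```text
time: 57.4
tool_pos: [0.5579, 0.321, 0.1323]
tcp_rot: [0.998, 1.33, -0.998]
ft_force: [0.4, -0.2, -2.0]
gripper_width: 0.281
```

Request:
apply_moves(
  rows=[0,0,0,-0.08,0,0,0,0,0,0],
)

```text
time: 57.65
tool_pos: [0.5579, 0.321, 0.1291]
tcp_rot: [0.998, 1.33, -0.998]
ft_force: [-0.2, -0.4, -0.4]
gripper_width: 0.28
```

Request:
apply_moves(
  rows=[0,-0.02,-0.02,-0.08,0,0,0,0,0,0],
)

```text
time: 57.9
tool_pos: [0.557, 0.3201, 0.1258]
tcp_rot: [0.997, 1.33, -0.998]
ft_force: [-0.5, 0.6, -0.8]
gripper_width: 0.29
```

Request:
apply_moves(
  rows=[0,0,0,-0.06,0,0,0,0,0,0],
)

```text
time: 58.15
tool_pos: [0.5571, 0.3202, 0.1235]
tcp_rot: [0.998, 1.33, -0.998]
ft_force: [0.3, -0.7, -2.0]
gripper_width: 0.274
```

Request:
apply_moves(
  rows=[0,0,0,-0.04,0,0,0,0,0,0],
)

```text
time: 58.4
tool_pos: [0.5573, 0.3204, 0.123]
tcp_rot: [0.998, 1.329, -0.998]
ft_force: [-2.0, -1.5, 4.6]
gripper_width: 0.28
```

Request:
apply_moves(
  rows=[0,0,0,-0.03,0,0,0,0,0,0],
)

```text
time: 58.65
tool_pos: [0.5573, 0.3204, 0.1229]
tcp_rot: [0.998, 1.329, -0.998]
ft_force: [-3.7, -3.3, 10.1]
gripper_width: 0.285
```

Seated at the expected height with contact force; release and rise.

Request:
apply_moves(
  rows=[40,0,0,0,0,60,0,0,0,0,60,0,0,0,0,60,0,0,0.4,0,60,0,0,1,0,60,0,0,1,0,60,0,0,1,0,60,0,-0.5,1,0,60,0,-1,0,0,60,0,-0.8,0,0],
)

```text
time: 59.9
tool_pos: [0.5575, 0.2274, 0.2988]
tcp_rot: [0.999, 1.328, -0.996]
ft_force: [0.2, 0.1, -0.5]
gripper_width: 0.601
```

Request:
apply_moves(
  rows=[60,0,0,0,0,60,0,0,0,0],
)

```text
time: 60.15
tool_pos: [0.557, 0.2294, 0.2978]
tcp_rot: [0.998, 1.33, -0.996]
ft_force: [-0.5, 1.0, -0.2]
gripper_width: 0.602
```

```bash
python3 - <<'E'
from h import *
o=obs(); p,d,c=shot('side','s46.png'); cv2.imwrite('pics/c46.png',cv2.resize(p[160:320,140:400,::-1],None,fx=3,fy=3,interpolation=cv2.INTER_CUBIC))
shot('top','t46.png'); p,d,c=shot('wrist','w46.png'); P=pts(c,d,True); P[d==0]=9
m=big(box(P,(.557,.32),.05,.108,.122)); q=P[m]; A=np.c_[q[:,:2]-[.557,.32],np.ones(len(q))]; co=np.linalg.lstsq(A,q[:,2],rcond=None)[0]; print('lid top z %.4f (want .116) tilt'%co[2],np.degrees(co[:2]),len(q))
cs,_=cv2.findContours(big(box(P,(.557,.32),.06,.108,.15)).astype(np.uint8),cv2.RETR_EXTERNAL,cv2.CHAIN_APPROX_NONE); k=max(cs,key=len)[:,0]; W=onz(c,k[:,0],k[:,1],.116,True); print('disc',np.round(circ(W[:,0],W[:,1]),4))
m=big(box(P,(.557,.32),.03,.135,.155)); print('knob top',np.median(P[m][:,2]),'want .146')
E
```

```text
{'time': 60.15, 'tool_pos': [0.557, 0.2294, 0.2978], 'tcp_rot': [0.9985, 1.3303, -0.9961], 'ft_force': [-0.5421, 0.991, -0.1753], 'gripper_width': 0.6025}
lid top z 0.1164 (want .116) tilt [-0.01766581  0.00229343] 4816
disc [5.571e-01 3.189e-01 4.120e-02 2.360e+02]
knob top 0.14618917663050346 want .146
```

View pics/c46.png

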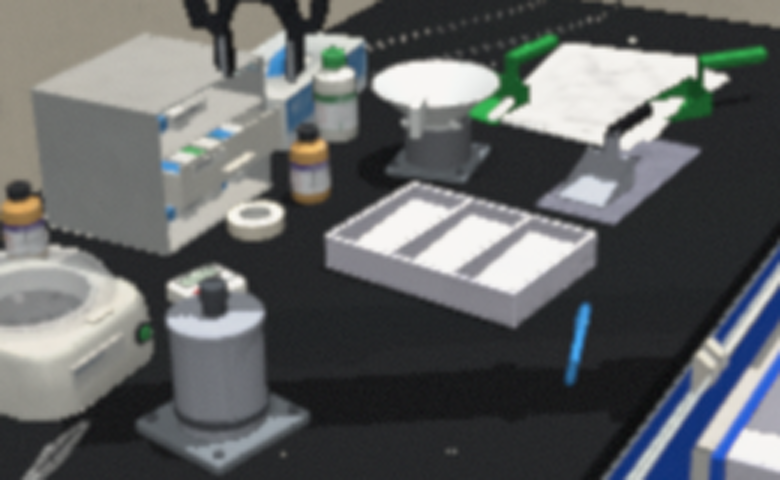

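View pics/t46.png

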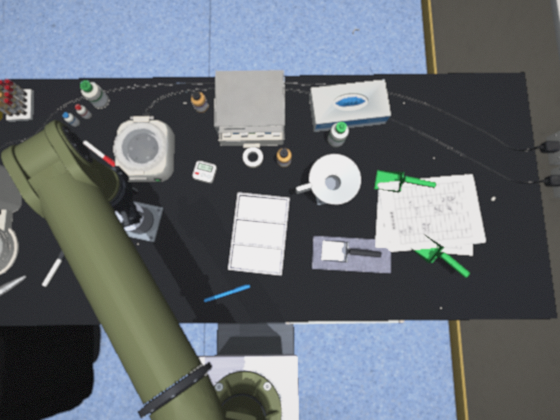

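```bash
python3 - <<'E'
from h import *
a=load('top0.png'); b=load('t46.png')
for n,(u,v) in dict(timer=(204,172),bottle=(284,156),scoop=(350,253),funnel=(335,180)).items():
    s=np.s_[v-14:v+15,u-14:u+15]; print(n,np.abs(a[0][s].astype(int)-b[0][s]).mean().round(2), np.abs(a[1][s]-b[1][s]).mean().round(4))
print(job_done())
E
```

```text
timer 1.02 0.0114
bottle 1.96 0.0102
scoop 4.04 0.0151
funnel 3.84 0.0163
the job is handed in; nothing more can be done
None
```

The job is done and handed in at about 60 s of the 200 s limit. All four balls are in the jar, and everything is back where it should be.

**What I did**
- I set the funnel on the jar, then scooped the two balls from the middle bay and the two from the far bay. The near bay was empty.
- I tipped the balls into the funnel by reversing the scoop sharply over it. The first load took two strokes because one ball stayed on the blade; the second load took one. The fingers only held the handle, funnel fin and lid knob.
- I put the scoop back on its mat, the funnel back in its stand, and the lid on the jar. The lid had moved from its starting place during the run, so I measured it again before grasping.

**Last checks**

| Check | Result |
|---|---|
| Balls | all four seen on the jar floor before the lid went on; tray empty, none on the worktop |
| Lid | disc top at 116.4 mm (116 expected), tilt under 0.1°, knob top at 146 mm |
| Funnel in stand | fin top at 121 mm, same as at the start |
| Scoop | flat on the mat within 0.1°, about 1 mm from its starting place |
| Timer and amber bottle | no change between the first and last top pictures |

The one disagreement was along y: the top camera placed the jar and lid up to about 7 mm from where the wrist and side cameras did. I went by the wrist camera, except for the first funnel placing, where I used a compromise between the two. Both the funnel and the lid went into the jar without binding.

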